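# Rack the filling knives under the sprung blade clamp

## Robot

A 6-joint arm with a two-finger parallel gripper is mounted at the origin on a cart in front of the work surface, level with it; the furniture and walls round the work are solid. World frame = base frame: x ahead of the robot, y to its left, z up, the work surface at z = 0. Lengths are in m, angles in rad, forces in N, time in s.
With the tool pointing down it reaches from about 0.375 to 0.975 m from the base axis. Payload 3.8 kg.
Tool frame: the origin (TCP) lies midway between the tips of the shut fingers; the grasp point (between the pads) lies 19 mm behind it; z points along the fingers, y is the line along which they close (so a half turn about z gives the same grasp; the last joint's range is limited). The gripper opens to 85 mm and grips with 20 to 120 N. Pads are 22 mm wide; open, the fingers measure 114 mm over their backs; the gripper's body (76 mm by 85 mm) begins 54 mm behind the grasp point. The pads swing forward as they close: fully open they stand 13 mm farther back than shut.
Start: joints at [1.082, 0.264, 1.604, -0, 1.274, -0.037], TCP at [0.295, 0.607, 0.231] pointing down, gripper open.
Joint ranges: [-2.63, 2.63], [-0.94, 2.18], [0.31, 2.57], [-1.31, 4.45], [0, 2.66], [-2.55, 2.55]. Speed limits (rad/s): [2.57, 2.57, 3.14, 3.14, 3.14, 3.14].

## Interface

Orientations are given as a rotation vector (axis times angle).
In Python, from workcell import read_state, vision, ticket gives the robot as it stands. The module is installed in compiled form; this text tells all that it offers.
- The arm moves only by the tool jog_arm, never from a script. Its arguments are lists of equal length, an entry for each row: "turn": the turn, a rotation vector about the tool's x, y, z in rad, a list of three; "delta_pos": the shift along the tool's x, y, z in m, a list of three; "gripper": the finger opening in m, from 0 to 0.0854. In form: {"turn": [[rx, ry, rz], ...], "delta_pos": [[dx, dy, dz], ...], "gripper": [gripper, ...]}. A call has 1 to 20 rows; each row shifts and turns the commanded pose from where the row before left it, along the tool's axes as they then stand; what a row does not reach is not made up. A row lasts 1/12 s, in which the tool goes at most 41.7 mm and 7.16 degrees, less where a joint would pass 70% of its speed; a pose out of reach is approached as far as the arm can. A call with a gripper value outside its range is refused whole. The fingers move at their own pace and stop on an object; "grip_force" is the grip in N (left out, the last holds). Time passes only in rows, so rows that do not move let the fingers close. It gives the time, the measured TCP pose, the force, the opening and the grip force at its end, in the units of the state.
- read_state(): the state, without advancing time (a new reading comes with each control period).
- vision.read_camera(name): name is "scene" or "top" or "wrist"; returns the picture (420x560x3 uint8, red, green, blue); there is no depth.
- vision.calibration(name): a dict with "vfov" (degrees; the focal length in pixels is half the picture's height over the tangent of half this angle, whatever the lens; pixels are square), "cx", "cy" (the principal point, pixels), "dist" ([k1, k2, p1, p2, k3] as OpenCV has them; the pictures are not rectified), "R" (3x3) and "t" (3): a world point X has camera coordinates R X + t; the wrist camera has in their place "mount" (4x4, takes a point from camera to tool coordinates, whose origin is the TCP and whose axes are the flange's). Camera axes: x right, y down, z forward; pixel columns grow to the right and rows downward; lengths in m; the calibration is good to about 2 mm. A picture is of the moment at which its call begins: read the wrist's pose just before it. calibration takes no time and is no camera call.
- ticket.finish_job(): hands the job in; it is judged then, once.
The state is a dict: "time": time; "q": joint angles; "joint_vel": joint speeds; "joint_torque": joint torques, N m; "tool_pos": TCP position; "tcp_rot": TCP orientation; "wrist_force": force on the tool from outside, world axes, zero at the start; "torque": the same for the moment, N m; "width": opening from 0.0 (shut) to 1.0 (fully open); "grip_force": force on a finger pad.
Only numpy, scipy, OpenCV 4.12 (cv2) and the standard library are available. Lean on these libraries where they do the work, as an engineer would, in place of code of your own. Each camera call takes 0.05 s, during which the arm holds its last target. There are 200 camera calls.

## Task

Put all the filling knives that lie on the bench away in the blade rack: take the locking pin out of its parking hole, use it to push the roller lever of the sprung clamp back and drop it into the locking hole so that it holds the clamp open, then slide every knife blade first into a slot of its own, fully home against the back stop. Then take the pin out so that the clamp closes on the blades, and put the pin back in its parking hole; leave the other things on the bench where they are.

Things in the scene. Friction and masses are not known exactly. Their poses are not given: they have to be found in the camera images.
- rack: blade rack fixed to the bench: plate 4 thick, rack x -28 to +62, y -121 to +121. Origin: bench level under the middle slot; +x from the open front to the back, +y to the end with the lever and pin. Three slots 70 wide at y +74, 0, -74; walls between: 4 thick, top z 16, front end x -44. Back stop face at x +31. Seated: blade edge at the stop, blade 0 to 1 above the plate, handle on the bench
- clamp (a joint): angle (rad) of the sprung clamp: three press plates and a lever on a shaft along rack y (at rack x +40, z 34). 0 = shut (lips at rack x -20, 1 above the plate; no blade can enter); grows as the lips rise, to 0.9. About 0.47 when pinned (lips 31 above the plate), 0.01 to 0.04 shut on blades. Spring 0.2 N m at 0 plus 0.2 N m per rad: 5 to 7 N at the roller
- clamp_roller (a point): middle of the rubber roller on the clamp's lever: 12 diameter, 22 long, axis along rack y, 50 from the shaft. Shut: rack x +7, y +136, z 72; at 0.55 rad: x +32, z 83. Push it toward rack +x to open the clamp; let go, it springs back forward
- lock_hole (a point): mouth centre of the locking hole: 13.8 wide, 2 chamfer, 34 deep, in the top (z 36) of the grey block at the rack's +y end (block: rack x -43 to +35, y 121 to 151), at rack x +22, y +136. The roller stands over it until pushed back beyond it; a pin standing in it then holds the roller back, leaning a little
- park_hole (a point): mouth centre of the parking hole, the same size, in the same block 52 in front of the locking hole (rack x -30, y +136); a pin here stands clear of the roller
- pin: steel locking pin with black square head, standing in the parking hole at the start. Origin: centre of the shaft's lower tip; z up the shaft. Shaft 12 diameter, 94 long, tapered tip; head 20 x 20 x 34 (z 94 to 128), its sides along pin x and y, within 0.15 rad of the rack's. Fully in a hole the tip is 2 above the bench. 80 to 130 g
- knife_1: filling knife lying flat, white handle, 160 long: handle 28 wide (22 at y -35), 13 thick, y -80 to +15; blade 64 wide, 2 thick, y +15 to +80, 5 to 7 above the underside. Origin: centre of its outline on the underside; +y from handle to blade, z up. 90 g. May be absent (None). It may get knocked aside, even when in a slot: read it again
- knife_2: filling knife lying flat, red handle, 160 long: handle 28 wide (22 at y -35), 13 thick, y -80 to +15; blade 64 wide, 2 thick, y +15 to +80, 5 to 7 above the underside. Origin: centre of its outline on the underside; +y from handle to blade, z up. 90 g. May be absent (None). It may get knocked aside, even when in a slot: read it again
- knife_3: filling knife lying flat, white handle, 160 long: handle 28 wide (22 at y -35), 13 thick, y -80 to +15; blade 64 wide, 2 thick, y +15 to +80, 5 to 7 above the underside. Origin: centre of its outline on the underside; +y from handle to blade, z up. 90 g. May be absent (None). It may get knocked aside, even when in a slot: read it again
- knife_1_edge (a point): middle of the blade's front edge of knife_1, 80 along +y from its origin, 6 above the underside
- knife_2_edge (a point): middle of the blade's front edge of knife_2, 80 along +y from its origin, 6 above the underside
- knife_3_edge (a point): middle of the blade's front edge of knife_3, 80 along +y from its origin, 6 above the underside
- tin: small paint tin, 62 across, 74 tall; bystander
- gauge: black film thickness gauge, 105 x 62 x 26; bystander
- tape: roll of cream masking tape, 104 across, 24 tall; bystander

How it is judged:
By the outcome, as a careful person would: the job done as asked, in the order asked, and still so for the second after the job is handed in, with the robot touching nothing.
Of knife_1, knife_2, knife_3 only 2 to 3 are there at a start; the rules pass over those that are not, and their reading is None.
At some moment in a run one of knife_1, knife_2, knife_3 may be knocked a few centimetres aside while the robot is not near it.
It also fails if it takes over 210 s, if anything falls off the work surface, if the arm or the gripper's body presses on something with over 40 N, if the wrist force passes 120 N, or if a joint passes its speed limit or range.

## Working session

There is one attempt and no reset: what is moved stays moved. The work goes in short steps, Python scripts to look and compute and a tool call to move; the robot and the scene stay as the last step left them, time stands still between calls to the robot, and variables do not carry over. Pictures are saved under pics/ and viewed, at most 14 in all, crops included, and the job is handed in when it is done.

Besides the shell and the picture viewer there is one more tool, called after ">>>" as name(argument=value, ...), one argument or row to a line, values as JSON. jog_arm: Moves the arm, as the interface text tells. Its arguments: {"type":"object","properties":{"turn":{"type":"array","items":{"type":"array","items":{"type":"number"}}},"delta_pos":{"type":"array","items":{"type":"array","items":{"type":"number"}}},"gripper":{"type":"array","items":{"type":"number"}},"grip_force":{"type":"number"}},"required":["turn","delta_pos","gripper"]}

```bash
mkdir -p pics; cat > h.py <<'E'
import numpy as np, cv2
from scipy.spatial.transform import Rotation as Ro
from workcell import read_state, vision, ticket
np.set_printoptions(precision=4,suppress=True)
def K(c):
    f=210/np.tan(np.radians(c['vfov'])/2); return np.array([[f,0,c['cx']],[0,f,c['cy']],[0,0,1.]])
def cam(name,s=None):
    c=vision.calibration(name)
    if 'R' in c: return K(c),np.array(c['dist']),np.array(c['R']),np.array(c['t'])
    s=s or read_state(); T=np.eye(4);T[:3,:3]=Ro.from_rotvec(s['tcp_rot']).as_matrix();T[:3,3]=s['tool_pos']
    M=T@np.array(c['mount']); R=M[:3,:3].T
    return K(c),np.array(c['dist']),R,-R@M[:3,3]
def ray(C,uv):
    k,d,R,t=C; p=cv2.undistortPoints(np.array(uv,float).reshape(-1,1,2),k,d).reshape(-1,2)
    return -R.T@t,(np.c_[p,np.ones(len(p))])@R
def plane(C,uv,z):
    o,d=ray(C,uv); return o+d*((z-o[2])/d[:,2])[:,None]
def proj(C,X):
    k,d,R,t=C; return cv2.projectPoints(np.array(X,float).reshape(-1,3),cv2.Rodrigues(R)[0],t,k,d)[0].reshape(-1,2)
def grab(name,fn=None):
    s=read_state(); im=vision.read_camera(name)
    if fn: cv2.imwrite('pics/'+fn,im[:,:,::-1])
    return im,cam(name,s)
E
python3 - <<'E'
from h import *
for n in('scene','top','wrist'):
    im,C=grab(n,n+'0.png'); np.save(n+'0.npy',im); print(n,-C[2].T@C[3],C[2][2],C[0][0,0])
print(read_state())
E
```

```text
scene [ 0.1856 -0.6297  0.7221] [ 0.4655  0.4952 -0.7335] 401.358527397576
top [ 0.4402 -0.1875  1.0553] [ 0.1347 -0.0239 -0.9906] 497.39581505241085
wrist [0.2332 0.6363 0.3725] [ 0.2425 -0.1199 -0.9627] 344.7582530055624
{'time': 0.15, 'q': array([ 1.0821,  0.2646,  1.6051, -0.    ,  1.2737, -0.0369]), 'joint_vel': array([-0.0014, -0.0014, -0.0054,  0.0008,  0.0018, -0.0002]), 'joint_torque': array([ -0.    , -51.5906, -36.796 ,  -0.0002,   0.0082,  -0.    ]), 'tool_pos': array([0.2944, 0.6068, 0.2302]), 'tcp_rot': array([-0.7035, -3.0614,  0.0027]), 'wrist_force': array([ 0.075 , -0.3494,  0.2267]), 'torque': array([-0.0396,  0.0165, -0.0003]), 'grip_force': 0.0, 'width': 1.0005315202041656}
```

View pics/top0.png

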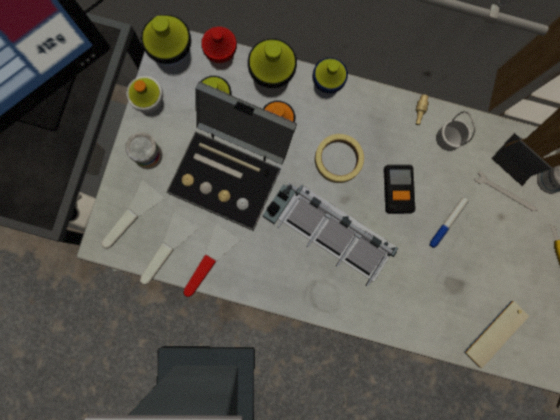

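View pics/scene0.png

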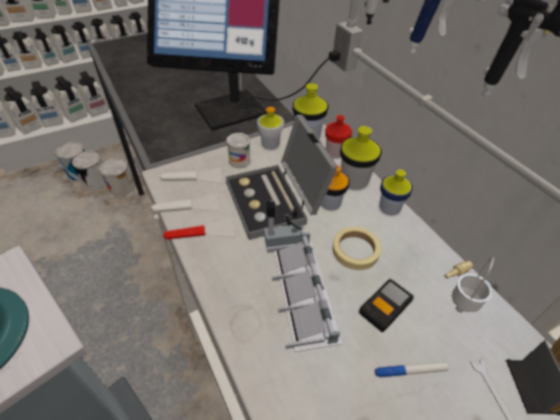

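```bash
python3 - <<'E'
from h import *
im=np.load('top0.npy'); C=cam('top')
cv2.imwrite('pics/topc.png',cv2.resize(im[165:300,240:410],None,fx=4.4,fy=4.4,interpolation=2)[:,:,::-1])
for n,p,z in[('plate corners',[[382,275],[290,225]],.0),('knives handles',[[105,243],[145,280],[188,293]],.01),('blade ends',[[150,190],[188,220],[228,235]],.006)]:
    print(n,plane(C,p,z))
hsv=cv2.cvtColor(im,cv2.COLOR_RGB2HSV)
print(plane(C,[[80,250],[560,375],[280,200],[395,250]],0))
E
```

```text
plate corners [[ 0.4431 -0.4502  0.    ]
 [ 0.547  -0.2546  0.    ]]
knives handles [[ 0.5033  0.1324  0.01  ]
 [ 0.4278  0.0459  0.01  ]
 [ 0.4021 -0.0437  0.01  ]]
blade ends [[ 0.6174  0.0444  0.006 ]
 [ 0.5543 -0.0383  0.006 ]
 [ 0.5235 -0.1234  0.006 ]]
[[ 0.4885  0.1869  0.    ]
 [ 0.2387 -0.8221  0.    ]
 [ 0.6006 -0.2329  0.    ]
 [ 0.4962 -0.4792  0.    ]]
```

View pics/topc.png

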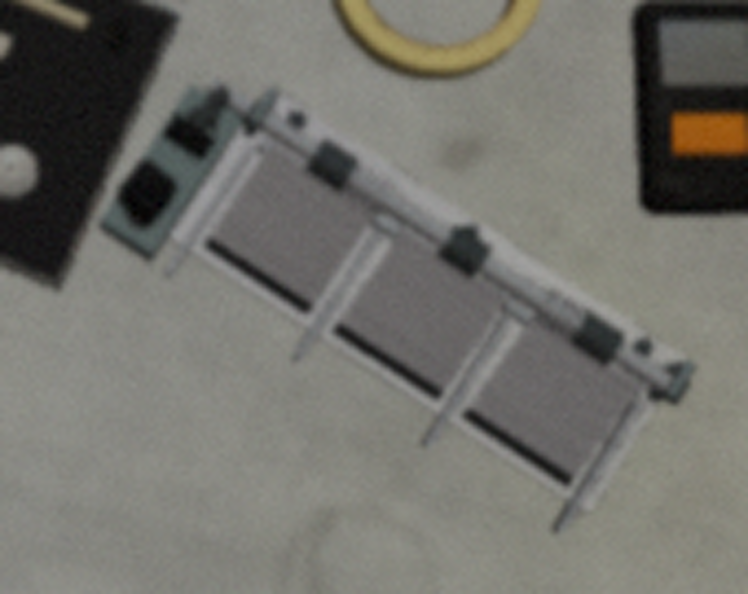

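```bash
cat >> h.py <<'E'
from scipy.optimize import least_squares
def fit(C,uv,XR,x0=(.52,-.36,-.49)):
    XR=np.array(XR,float)/1000
    g=lambda p:(Ro.from_euler('z',p[2]).apply(XR)+[p[0],p[1],0])
    r=least_squares(lambda p:(proj(C,g(p))-uv).ravel(),x0); return r.x,r.fun.reshape(-1,2)
def rack2w(p,X): return Ro.from_euler('z',p[2]).apply(np.array(X,float)/1000)+[p[0],p[1],0]
def blade_knives(): pass
E
python3 - <<'E'
from h import *
im=np.load('top0.npy'); C=cam('top')
uv=np.array([[170,275],[298,358],[428,445],[557,530],[102,225],[152,258],[147,190]])/4.4+[240,165]
X=[[-44,111,8],[-44,37,8],[-44,-37,8],[-44,-111,8],[-43,151,36],[-43,121,36],[-30,136,130]]
p,r=fit(C,uv,X);print(p,r)
print('park',rack2w(p,[-30,136,0]),'pred roller px',(proj(C,rack2w(p,[[7,136,72]]))-[240,165])*4.4)
hsv=cv2.cvtColor(im,cv2.COLOR_RGB2HSV)
red=((hsv[...,0]<8)|(hsv[...,0]>172))&(hsv[...,1]>120)&(hsv[...,2]>60)
ys,xs=np.where(red[220:310]);m=(xs>170)&(xs<240);P=plane(C,np.c_[xs[m],ys[m]+220],.01)[:,:2]
u,s,v=np.linalg.svd(P-P.mean(0));print('red',P.mean(0),v[0],s/np.sqrt(len(P)))
for bx in((95,200,140,255),(135,225,180,290)):
    sub=im[bx[1]:bx[3],bx[0]:bx[2]].astype(int)
    print(sub[::8,::5].sum(2)//3)
E
```

```text
[ 0.5176 -0.3463 -0.5657] [[-0.4981  0.27  ]
 [-0.1203  0.5231]
 [ 0.001  -0.0067]
 [ 0.5354  0.0361]
 [-0.5011 -0.6072]
 [ 0.3319 -0.1976]
 [ 0.2258 -0.0161]]
park [ 0.5652 -0.2154  0.    ] pred roller px [[188.1663 139.5257]]
red [ 0.4383 -0.0641] [-0.8473  0.5312] [0.0265 0.0068]
[[133 129 135 132 133 130 132 130 142]
 [134 131 128 130 132 125 128 138 139]
 [134 134 135 129 127 129 152 155 137]
 [133 127 131 125 138 153 152  93 125]
 [129 129 128 147 153 144 107 131 131]
 [129 128 153 148 100 125 130 130 127]
 [132 131 110 118 127 128 133 129 121]]
[[126 125 129 127 127 128 130 143 141]
 [132 126 129 133 125 132 132 141 143]
 [126 123 125 126 126 127 141 139 144]
 [127 128 125 129 129 151 156 148 125]
 [129 132 129 130 152 152 137 134 135]
 [137 133 133 153 152 119 134 136 139]
 [111 131 153 150  97 135 136 134 134]
 [ 75 109 153  81  76  83 121 137 133]
 [ 72  72  81  78  81  78  66  62  69]]
```

```bash
cat >> h.py <<'E'
def to(pos,ydir=None,s=None):
    """delta in tool frame: optional yaw so that tool y lies along ydir (angle, mod pi), tool kept vertical; then shift"""
    s=s or read_state(); R=Ro.from_rotvec(s['tcp_rot'])
    q=s['q']
    if ydir is not None:
        for k in(0,1,-1):
            y=np.array([np.cos(ydir+k*np.pi),np.sin(ydir+k*np.pi),0]);z=np.array([0,0,-1.]);x=np.cross(y,z)
            D=R.inv()*Ro.from_matrix(np.c_[x,y,z]); rv=D.as_rotvec()
            dj1=np.arctan2(pos[1],pos[0])-q[0]
            R2=R*D
            print('turn',rv,'shift',R2.inv().apply(np.array(pos)-s['tool_pos']),'q6~',q[5],rv[2],'j1',dj1)
    else: print('shift',R.inv().apply(np.array(pos)-s['tool_pos']))
E
python3 - <<'E'
from h import *
print(Ro.from_rotvec(read_state()['tcp_rot']).as_matrix())
to([0.54,-0.20,0.26],-0.5657)
E
```

```text
[[-0.8997  0.4366 -0.0008]
 [ 0.4366  0.8997 -0.0016]
 [ 0.     -0.0018 -1.    ]]
turn [-0.0014  0.0015  1.6847] shift [-0.5495  0.6397 -0.0298] q6~ -0.03692425203700771 1.6847190581627498 j1 -1.4367916352638077
turn [-0.0014 -0.0013 -1.4569] shift [ 0.5495 -0.6397 -0.0298] q6~ -0.03692425203700771 -1.456872686541745 j1 -1.4367916352638077
turn [-0.0014 -0.0013 -1.4569] shift [ 0.5495 -0.6397 -0.0298] q6~ -0.03692425203700771 -1.456872686541745 j1 -1.4367916352638077
```

>>> jog_arm(
  turn=[
    [0,0,0.12],
    [0,0,0.12],
    [0,0,0.12],
    [0,0,0.12],
    [0,0,0.12],
    [0,0,0.12],
    [0,0,0.12],
    [0,0,0.12],
    [0,0,0.12],
    [0,0,0.12],
    [0,0,0.12],
    [0,0,0.12],
    [0,0,0.12],
    [0,0,0.125],
  ],
  delta_pos=[
    [0,0,-0.02],
    [0,0,-0.01],
    [0,0,0],
    [0,0,0],
    [0,0,0],
    [0,0,0],
    [0,0,0],
    [0,0,0],
    [0,0,0],
    [0,0,0],
    [0,0,0],
    [0,0,0],
    [0,0,0],
    [0,0,0],
  ],
  gripper=[0.085,0.085,0.085,0.085,0.085,0.085,0.085,0.085,0.085,0.085,0.085,0.085,0.085,0.085],
)

```text
time: 1.32
tool_pos: [0.2945, 0.607, 0.2607]
tcp_rot: [2.757, 1.504, -0.001]
wrist_force: [-0.6, -0.2, 0.2]
width: 0.994
grip_force: 0.0
```

>>> jog_arm(
  turn=[
    [0,0,0],
    [0,0,0],
    [0,0,0],
    [0,0,0],
    [0,0,0],
    [0,0,0],
    [0,0,0],
    [0,0,0],
    [0,0,0],
    [0,0,0],
    [0,0,0],
    [0,0,0],
    [0,0,0],
    [0,0,0],
    [0,0,0],
    [0,0,0],
    [0,0,0],
    [0,0,0],
    [0,0,0],
    [0,0,0],
  ],
  delta_pos=[
    [-0.0262,0.0305,0],
    [-0.0262,0.0305,0],
    [-0.0262,0.0305,0],
    [-0.0262,0.0305,0],
    [-0.0262,0.0305,0],
    [-0.0262,0.0305,0],
    [-0.0262,0.0305,0],
    [-0.0262,0.0305,0],
    [-0.0262,0.0305,0],
    [-0.0262,0.0305,0],
    [-0.0262,0.0305,0],
    [-0.0262,0.0305,0],
    [-0.0262,0.0305,0],
    [-0.0262,0.0305,0],
    [-0.0262,0.0305,0],
    [-0.0262,0.0305,0],
    [-0.0262,0.0305,0],
    [-0.0262,0.0305,0],
    [-0.0262,0.0305,0],
    [-0.0262,0.0305,0],
  ],
  gripper=[0.085,0.085,0.085,0.085,0.085,0.085,0.085,0.085,0.085,0.085,0.085,0.085,0.085,0.085,0.085,0.085,0.085,0.085,0.085,0.085],
)

```text
time: 2.98
tool_pos: [0.5285, -0.1642, 0.2611]
tcp_rot: [-2.753, -1.512, 0.0]
wrist_force: [-0.1, 1.1, 0.8]
width: 0.996
grip_force: 0.0
```

>>> jog_arm(
  turn=[
    [0,0,0],
    [0,0,0],
    [0,0,0],
  ],
  delta_pos=[
    [-0.0255,0.0297,0],
    [0,0,0],
    [0,0,0],
  ],
  gripper=[0.085,0.085,0.085],
)

```text
time: 3.23
tool_pos: [0.5398, -0.2014, 0.2604]
tcp_rot: [-2.755, -1.507, 0.001]
wrist_force: [0.6, 0.2, -0.5]
width: 0.997
grip_force: 0.0
```

```bash
python3 - <<'E'
from h import *
im,C=grab('wrist','w1.png'); np.save('w1.npy',im); s=read_state(); print(s['tool_pos'],s['q'],s['time'],-C[2].T@C[3])
E
```

```text
[ 0.5395 -0.1999  0.2605] [-0.3985  0.0602  1.7849  0.0006  1.2985  0.1692] 3.2833 [ 0.5775 -0.1443  0.4029]
```

View pics/w1.png

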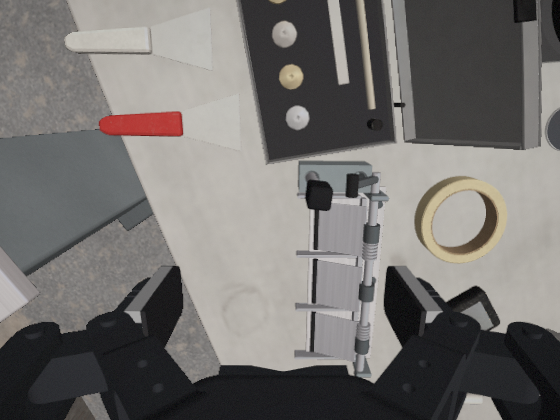

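```bash
python3 - <<'E'
from h import *
im=np.load('w1.npy')
cv2.imwrite('pics/w1c.png',cv2.resize(im[150:290,285:395],None,fx=4.2,fy=4.2,interpolation=2)[:,:,::-1])
E
```

```text
(no output)
```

View pics/w1c.png

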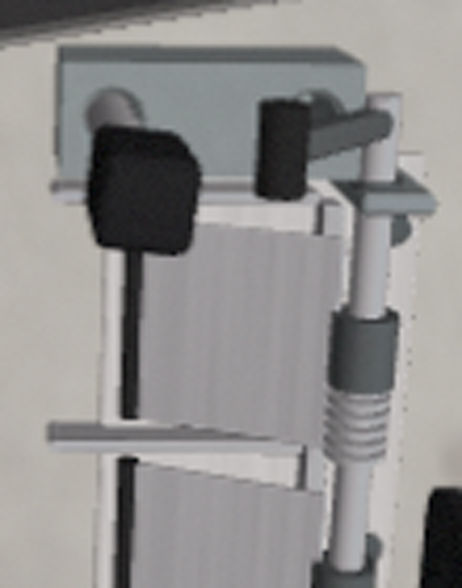

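```bash
python3 - <<'E'
from h import *
s=read_state(); C=cam('wrist',s)
uv=np.array([[58,62],[366,62],[48,430],[52,187]])/4.2+[285,150]
uv=np.r_[uv,[[295.5,306],[294.5,355]]]
X=[[-43,151,36],[35,151,36],[-44,37,14],[-44,111,14],[-44,-37,14],[-44,-111,14]]
p,r=fit(C,uv,X);print(p,r)
q=lambda X:(proj(C,rack2w(p,X))-[285,150])*4.2
print('park',rack2w(p,[-30,136,0]),'head top corners',q([[-40,146,130],[-20,146,130],[-20,126,130],[-40,126,130]]), 'base',q([[-40,146,96],[-20,146,96]]),'hole',q([[-30,136,36],[22,136,36],[7,136,72]]))
E
```

```text
[ 0.519  -0.3435 -0.5726] [[ 0.6342 -2.0495]
 [ 0.2359 -1.4645]
 [-0.283   1.7656]
 [-0.2378  0.1996]
 [-0.2978  1.7563]
 [-0.1822  0.9433]]
park [ 0.5675 -0.213   0.    ] head top corners [[ 97.2805 145.3928]
 [201.4232 146.0675]
 [196.9657 246.6281]
 [ 94.7734 246.0521]] base [[ 86.4842 114.359 ]
 [179.6548 114.9739]] hole [[110.3763 112.2085]
 [312.5716 113.6822]
 [281.0969 140.2116]]
```

```bash
python3 - <<'E'
from h import *
to([0.566,-0.2143,0.099],-0.569)
E
```

```text
turn [-0.002  -0.0002  0.0011] shift [0.0022 0.0301 0.1615] q6~ 0.1692103789843969 0.0011255493877674577 j1 0.03657119689503119
turn [ 0.0003 -0.0031 -3.1405] shift [-0.0022 -0.0301  0.1615] q6~ 0.1692103789843969 -3.140465538211008 j1 0.03657119689503119
turn [ 0.0003 -0.0031 -3.1405] shift [-0.0022 -0.0301  0.1615] q6~ 0.1692103789843969 -3.1404655382110085 j1 0.03657119689503119
```

>>> jog_arm(
  turn=[
    [-0.002,0,0.001],
    [0,0,0],
    [0,0,0],
    [0,0,0],
    [0,0,0],
    [0,0,0],
    [0,0,0],
    [0,0,0],
    [0,0,0],
    [0,0,0],
  ],
  delta_pos=[
    [0.0022,0.03,0],
    [0,0,0.04],
    [0,0,0.04],
    [0,0,0.03],
    [0,0,0.025],
    [0,0,0.02],
    [0,0,0.0065],
    [0,0,0],
    [0,0,0],
    [0,0,0],
  ],
  gripper=[0.085,0.085,0.085,0.085,0.085,0.085,0.085,0.085,0.085,0.085],
)

```text
time: 4.12
tool_pos: [0.5682, -0.214, 0.102]
tcp_rot: [2.75, 1.51, 0.005]
wrist_force: [0.0, 0.3, -0.1]
width: 1.0
grip_force: 0.0
```

>>> jog_arm(
  turn=[
    [0,0,0],
    [0,0,0],
    [0,0,0],
    [0,0,0],
    [0,0,0],
    [0,0,0],
    [0,0,0],
    [0,0,0],
    [0,0,0],
    [0,0,0],
  ],
  delta_pos=[
    [0,0,0],
    [0,0,0],
    [0,0,0],
    [0,0,0],
    [0,0,0],
    [0,0,0],
    [0,0,0],
    [0,0,0],
    [0,0,0],
    [0,0,0],
  ],
  gripper=[0.01,0.01,0.01,0.01,0.01,0.01,0.01,0.01,0.01,0.01],
  grip_force=80,
)

```text
time: 4.95
tool_pos: [0.5671, -0.2142, 0.1002]
tcp_rot: [2.752, 1.51, 0.002]
wrist_force: [-0.6, -0.4, 4.2]
width: 0.222
grip_force: 78.2
```

```bash
python3 - <<'E'
from h import *
im,C=grab('wrist','w2.png'); s=read_state(); print(s)
E
```

```text
{'time': 5.0, 'q': array([-0.402 ,  0.2462,  1.8814, -0.0005,  1.0112,  0.1652]), 'joint_vel': array([ 0.0024,  0.0009,  0.001 ,  0.0001,  0.0004, -0.0011]), 'joint_torque': array([  0.1047, -43.9284, -30.6816,   0.0715,  -0.0179,  -0.0001]), 'tool_pos': array([ 0.5671, -0.2142,  0.1003]), 'tcp_rot': array([2.7519, 1.5102, 0.0023]), 'wrist_force': array([0.0481, 0.1246, 4.0017]), 'torque': array([-0.0348,  0.0193,  0.0053]), 'grip_force': 78.2551896572113, 'width': 0.21951999020939106}
```

View pics/w2.png

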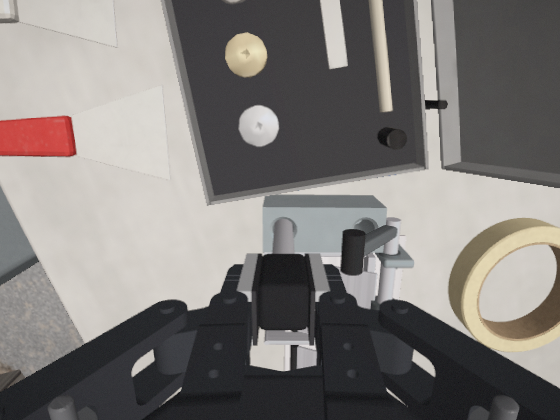

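>>> jog_arm(
  turn=[
    [0,0,0],
    [0,0,0],
    [0,0,0],
    [0,0,0],
    [0,0,0],
  ],
  delta_pos=[
    [0,0,-0.01],
    [0,0,-0.01],
    [0,0,-0.012],
    [0,0,-0.01],
    [0,0,0],
  ],
  gripper=[0.01,0.01,0.01,0.01,0.01],
  grip_force=110,
)

```text
time: 5.42
tool_pos: [0.5682, -0.2145, 0.1452]
tcp_rot: [2.75, 1.509, 0.006]
wrist_force: [1.2, -1.0, -0.8]
width: 0.213
grip_force: 108.2
```

>>> jog_arm(
  turn=[
    [0,0,0],
    [0,0,0],
    [0,0,0],
    [0,0,0],
    [0,0,0],
    [0,0,0],
    [0,0,0],
    [0,0,0],
    [0,0,0],
    [0,0,0],
    [0,0,0],
    [0,0,0],
    [0,0,0],
  ],
  delta_pos=[
    [0,0.006,0],
    [0,0.006,0],
    [0,0.006,0],
    [0,0.006,0],
    [0,0.005,0],
    [0,0.005,0],
    [0,0.005,0],
    [0,0.005,0],
    [0,0.005,0],
    [0,0.004,0],
    [0,0,0],
    [0,0,0],
    [0,0,0],
  ],
  gripper=[0.01,0.01,0.01,0.01,0.01,0.01,0.01,0.01,0.01,0.01,0.01,0.01,0.01],
)

```text
time: 6.5
tool_pos: [0.6082, -0.2403, 0.1392]
tcp_rot: [-2.748, -1.508, 0.007]
wrist_force: [-5.3, 3.7, -0.5]
width: 0.212
grip_force: 108.5
```

```bash
python3 - <<'E'
from h import *
im,C=grab('wrist','w3.png'); s=read_state(); d=s['tool_pos'][:2]-[.5671,-.2142]; a=-.5675
print(s['tool_pos'],s['tcp_rot'],s['wrist_force'],s['torque'],s['width'],'rack d',d@[np.cos(a),np.sin(a)],d@[-np.sin(a),np.cos(a)])
E
```

```text
[ 0.6081 -0.2403  0.1392] [-2.7479 -1.5077  0.0069] [-5.6203  4.3352 -0.1479] [ 0.966   1.2401 -0.0233] 0.21223362800569207 rack d 0.04857300448212764 6.901957485124839e-05
```

View pics/w3.png

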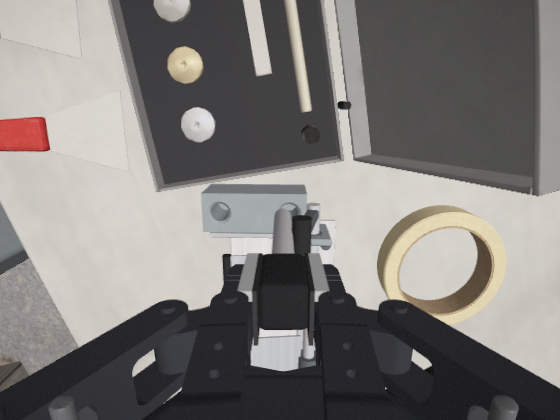

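>>> jog_arm(
  turn=[
    [0,0,0],
    [0,0,0],
    [0,0,0],
    [0,0,0],
    [0,0,0],
  ],
  delta_pos=[
    [0,0.003,0],
    [0,0.0025,0],
    [0,0,0],
    [0,0,0],
    [0,0,0],
  ],
  gripper=[0.01,0.01,0.01,0.01,0.01],
)

```text
time: 6.97
tool_pos: [0.6129, -0.2433, 0.1398]
tcp_rot: [-2.748, -1.508, 0.007]
wrist_force: [-6.2, 4.4, 1.7]
width: 0.215
grip_force: 108.9
```

```bash
python3 - <<'E'
from h import *
im,C=grab('wrist'); s=read_state(); d=s['tool_pos'][:2]-[.5671,-.2142]; a=-.5675
cv2.imwrite('pics/w4.png',cv2.resize(im[160:270,180:350],None,fx=4.5,fy=4.5,interpolation=2)[:,:,::-1])
print(s['tool_pos'],s['tcp_rot'],s['wrist_force'],s['width'],'rack d',d@[np.cos(a),np.sin(a)],d@[-np.sin(a),np.cos(a)])
E
```

```text
[ 0.6129 -0.2433  0.1398] [-2.7482 -1.508   0.0067] [-5.806   4.995   1.3263] 0.2149382390098473 rack d 0.05423686237396972 5.730649790535198e-05
```

View pics/w4.png

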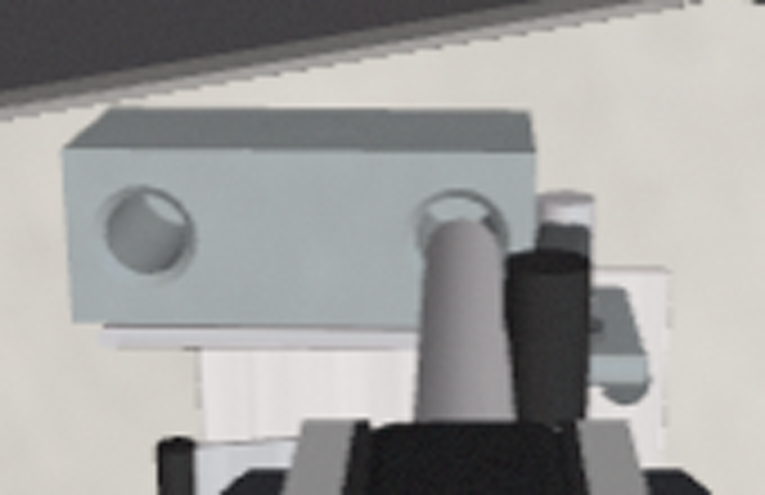

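>>> jog_arm(
  turn=[
    [0,0,0],
    [0,0,0],
    [0,0,0],
    [0,0,0],
    [0,0,0],
  ],
  delta_pos=[
    [0,0,0.004],
    [0,0,0.004],
    [0,0,0.004],
    [0,0,0.003],
    [0,0,0],
  ],
  gripper=[0.01,0.01,0.01,0.01,0.01],
)

```text
time: 7.43
tool_pos: [0.6123, -0.2432, 0.1238]
tcp_rot: [-2.748, -1.508, 0.008]
wrist_force: [-4.3, 3.3, -3.9]
width: 0.215
grip_force: 108.2
```

>>> jog_arm(
  turn=[
    [0,0,0],
    [0,0,0],
    [0,0,0],
    [0,0,0],
    [0,0,0],
    [0,0,0],
    [0,0,0],
  ],
  delta_pos=[
    [0,0,0.005],
    [0,0,0.005],
    [0,0,0.005],
    [0,0,0.005],
    [0,0,0.003],
    [0,0,0],
    [0,0,0],
  ],
  gripper=[0.01,0.01,0.01,0.01,0.01,0.01,0.01],
)

```text
time: 8.02
tool_pos: [0.6122, -0.2432, 0.1004]
tcp_rot: [-2.748, -1.507, 0.008]
wrist_force: [-6.6, 4.0, -3.2]
width: 0.214
grip_force: 108.3
```

>>> jog_arm(
  turn=[
    [0,0,0],
    [0,0,0],
    [0,0,0],
    [0,0,0],
    [0,0,0],
    [0,0,0],
    [0,0,0],
    [0,0,0],
  ],
  delta_pos=[
    [0,-0.001,0.0008],
    [0,-0.001,0],
    [0,-0.001,0],
    [0,-0.001,0],
    [0,0,0],
    [0,0,0],
    [0,0,0],
    [0,0,0],
  ],
  gripper=[0.01,0.03,0.04,0.06,0.085,0.085,0.085,0.085],
)

```text
time: 8.68
tool_pos: [0.6134, -0.2436, 0.1037]
tcp_rot: [2.751, 1.51, 0.003]
wrist_force: [0.4, -0.0, -0.1]
width: 0.993
grip_force: 0.0
```

>>> jog_arm(
  turn=[
    [0,0,0],
    [0,0,0],
    [0,0,0],
    [0,0,0],
    [0,0,0],
    [0,0,0],
  ],
  delta_pos=[
    [0,0,-0.02],
    [0,0,-0.03],
    [0,0,-0.04],
    [0,0,-0.04],
    [0,0,0],
    [0,0,0],
  ],
  gripper=[0.085,0.085,0.085,0.085,0.085,0.085],
)

```text
time: 9.18
tool_pos: [0.6151, -0.2443, 0.2384]
tcp_rot: [2.746, 1.507, 0.01]
wrist_force: [-0.5, 0.6, 0.2]
width: 0.999
grip_force: 0.0
```

```bash
python3 - <<'E'
from h import *
s=read_state();print(s['tool_pos'],s['wrist_force'],s['time'])
im,C=grab('wrist');np.save('w5.npy',im); np.savez('C5.npz',*C)
im2,_=grab('top');np.save('t5.npy',im2)
a=cv2.resize(im,(560,420));b=cv2.resize(im2[170:310,80:267],None,fx=3,fy=3)
a=a[:, :];out=np.hstack([cv2.resize(a,(440,330)),cv2.resize(b,(360,270))[:330] if 0 else cv2.copyMakeBorder(cv2.resize(b,(360,270)),0,60,0,0,0)])
cv2.imwrite('pics/w5.png',out[:,:,::-1])
E
```

```text
[ 0.6151 -0.2443  0.2384] [-0.4785  0.6038  0.1767] 9.1833
```

View pics/w5.png

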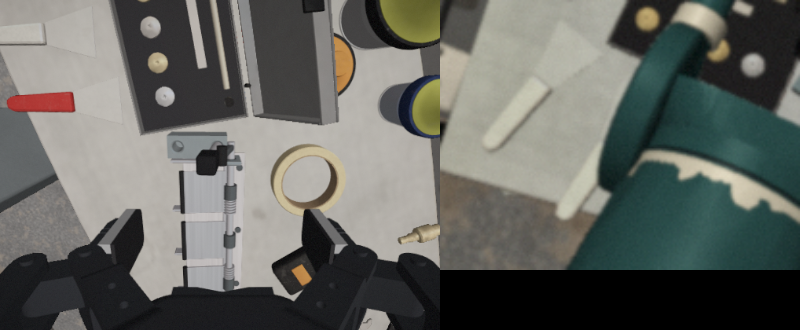

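```bash
cat >> h.py <<'E'
RP=np.array([0.5190,-0.3450,-0.5675])
def handle(im,C,kind,near,rad=.12,z=.009):
    """handle axis from colour mask: returns centre (knife y -32.5), yaw of knife +y direction away from robot"""
    hsv=cv2.cvtColor(im,cv2.COLOR_RGB2HSV).astype(int)
    if kind=='red': m=((hsv[...,0]<8)|(hsv[...,0]>172))&(hsv[...,1]>110)&(hsv[...,2]>50)
    else: m=(hsv[...,1]<30)&(hsv[...,2]>kind)
    m=cv2.morphologyEx(m.astype(np.uint8),cv2.MORPH_OPEN,np.ones((5,5)))
    n,l,st,ce=cv2.connectedComponentsWithStats(m)
    out=[]
    for i in range(1,n):
        if st[i,4]<150: continue
        c=max(cv2.findContours((l==i).astype(np.uint8),0,1)[0],key=cv2.contourArea).reshape(-1,2)
        P=plane(C,c,z)[:,:2].astype(np.float32)
        (cx,cy),(w,h),a=cv2.minAreaRect(P)
        if np.hypot(cx-near[0],cy-near[1])>rad: continue
        a=np.radians(a); 
        if h>w: a+=np.pi/2; w,h=h,w
        a=(a+np.pi/2)%np.pi-np.pi/2
        out.append((st[i,4],cx,cy,w,h,a))
    return np.array(out)
E
python3 - <<'E'
from h import *
im=np.load('w5.npy');C=[np.load('C5.npz')[k] for k in('arr_0','arr_1','arr_2','arr_3')]
print(handle(im,C,'red',(.44,-.064)))
to([0.440,-0.066,0.24],1.005)
E
```

```text
[[1885.        0.4369   -0.0643    0.0966    0.0262   -0.5828]]
turn [ 0.0019  0.0018 -1.572 ] shift [ 0.2405  0.0571 -0.0068] q6~ 0.151580928756928 -1.572017757948846 j1 0.2666447018089537
turn [ 0.0018 -0.0019  1.5696] shift [-0.2405 -0.0571 -0.0068] q6~ 0.151580928756928 1.5695733007514823 j1 0.2666447018089537
turn [ 0.0018 -0.0019  1.5696] shift [-0.2405 -0.0571 -0.0068] q6~ 0.151580928756928 1.569573300751482 j1 0.2666447018089537
```

>>> jog_arm(
  turn=[
    [0.002,0.002,-0.12],
    [0,0,-0.121],
    [0,0,-0.121],
    [0,0,-0.121],
    [0,0,-0.121],
    [0,0,-0.121],
    [0,0,-0.121],
    [0,0,-0.121],
    [0,0,-0.121],
    [0,0,-0.121],
    [0,0,-0.121],
    [0,0,-0.121],
    [0,0,-0.121],
  ],
  delta_pos=[
    [0,0,0],
    [0,0,0],
    [0,0,0],
    [0,0,0],
    [0,0,0],
    [0,0,0],
    [0,0,0],
    [0,0,0],
    [0,0,0],
    [0,0,0],
    [0,0,0],
    [0,0,0],
    [0,0,0],
  ],
  gripper=[0.085,0.085,0.085,0.085,0.085,0.085,0.085,0.085,0.085,0.085,0.085,0.085,0.085],
)

```text
time: 10.37
tool_pos: [0.6111, -0.2426, 0.2301]
tcp_rot: [-0.867, -3.015, -0.004]
wrist_force: [-0.1, -0.1, -0.1]
width: 0.995
grip_force: 0.0
```

>>> jog_arm(
  turn=[
    [0,0,0],
    [0,0,0],
    [0,0,0],
    [0,0,0],
    [0,0,0],
    [0,0,0],
    [0,0,0],
    [0,0,0],
    [0,0,0],
    [0,0,0],
  ],
  delta_pos=[
    [0.03,0.0072,0],
    [0.03,0.0072,0],
    [0.03,0.0072,0],
    [0.03,0.0072,0],
    [0.03,0.0072,0],
    [0.03,0.0072,0],
    [0.03,0.0072,0],
    [0.03,0.0067,0],
    [0,0,0],
    [0,0,0],
  ],
  gripper=[0.085,0.085,0.085,0.085,0.085,0.085,0.085,0.085,0.085,0.085],
)

```text
time: 11.2
tool_pos: [0.4386, -0.0653, 0.2313]
tcp_rot: [-0.874, -3.015, -0.002]
wrist_force: [0.6, -1.2, -0.3]
width: 0.999
grip_force: 0.0
```

```bash
python3 - <<'E'
from h import *
s=read_state();print(s['tool_pos'],s['q'],s['time'])
im,C=grab('wrist','w6.png');np.save('w6.npy',im)
print(handle(im,C,'red',(.44,-.064)))
for k in(150,180,210): print(k,handle(im,C,k,(.44,0.05),.2))
E
```

```text
[ 0.4386 -0.0653  0.2313] [-0.2052 -0.186   2.0703  0.0017  1.2595 -1.2125] 11.2
[[1851.        0.4362   -0.0645    0.0922    0.0254   -0.5639]]
150 [[71649.         0.464     -0.1238     0.6881     0.2823     1.0667]
 [  555.         0.4059    -0.01       0.0541     0.011      1.309 ]]
180 [[1575.        0.4622    0.0249    0.0896    0.0219   -0.5418]
 [ 477.        0.4061   -0.0093    0.0521    0.0099    1.3027]
 [3214.        0.5539    0.0758    0.1541    0.057    -0.5497]
 [2116.        0.527    -0.0188    0.0629    0.0586   -0.5437]
 [ 516.        0.4936   -0.0601    0.039     0.0255    1.007 ]
 [2009.        0.5036   -0.1064    0.0619    0.0579   -0.564 ]]
210 []
```

View pics/w6.png

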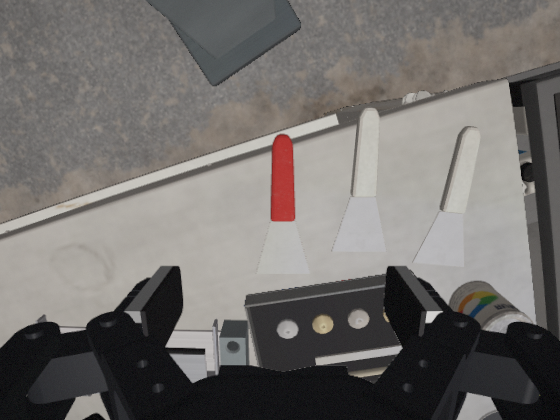

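```bash
python3 - <<'E'
from h import *
to([0.4364,-0.0646,0.004],1.007)
E
```

```text
turn [ 0.001  -0.0015 -0.001 ] shift [ 0.0035 -0.0006  0.2279] q6~ -1.2125739733701202 -0.0010326523025402641 j1 0.05917124596071713
turn [-0.0024 -0.0016  3.1406] shift [-0.0035  0.0006  0.2279] q6~ -1.2125739733701202 3.140558716146071 j1 0.05917124596071713
turn [-0.0024 -0.0016  3.1406] shift [-0.0035  0.0006  0.2279] q6~ -1.2125739733701202 3.140558716146071 j1 0.05917124596071713
```

>>> jog_arm(
  turn=[
    [0,0,0],
    [0,0,0],
    [0,0,0],
    [0,0,0],
    [0,0,0],
    [0,0,0],
    [0,0,0],
    [0,0,0],
    [0,0,0],
    [0,0,0],
  ],
  delta_pos=[
    [0.0035,-0.0006,0.035],
    [0,0,0.04],
    [0,0,0.04],
    [0,0,0.04],
    [0,0,0.03],
    [0,0,0.02],
    [0,0,0.01],
    [0,0,0],
    [0,0,0],
    [0,0,0],
  ],
  gripper=[0.05,0.05,0.05,0.05,0.05,0.05,0.05,0.05,0.05,0.05],
)

```text
time: 12.08
tool_pos: [0.4392, -0.0651, 0.0195]
tcp_rot: [0.877, 3.014, 0.003]
wrist_force: [1.0, 0.1, 0.9]
width: 0.588
grip_force: 0.0
```

>>> jog_arm(
  turn=[
    [0,0,0],
    [0,0,0],
    [0,0,0],
    [0,0,0],
  ],
  delta_pos=[
    [0.001,0,0.006],
    [0.001,0,0.006],
    [0,0,0.0035],
    [0,0,0],
  ],
  gripper=[0.05,0.05,0.05,0.05],
)

```text
time: 12.42
tool_pos: [0.4351, -0.0632, 0.0022]
tcp_rot: [-0.877, -3.016, -0.003]
wrist_force: [0.2, 0.1, 0.1]
width: 0.582
grip_force: 0.0
```

>>> jog_arm(
  turn=[
    [0,0,0],
    [0,0,0],
    [0,0,0],
    [0,0,0],
    [0,0,0],
    [0,0,0],
    [0,0,0],
  ],
  delta_pos=[
    [0,0,0],
    [0,0,0],
    [0,0,0],
    [0,0,0],
    [0,0,0],
    [0,0,0],
    [0,0,0],
  ],
  gripper=[0.01,0.01,0.01,0.01,0.01,0.01,0.01],
  grip_force=60,
)

```text
time: 13.0
tool_pos: [0.4361, -0.0635, 0.0032]
tcp_rot: [0.877, 3.016, 0.003]
wrist_force: [-1.3, 0.8, 5.2]
width: 0.265
grip_force: 59.5
```

```bash
python3 - <<'E'
from h import *
s=read_state();print(s['tool_pos'],s['wrist_force'],s['time'],s['width'])
# grasp point on knife: knife y
for sy in(74,0,-74): print(sy,'pre(edge -60)',rack2w(RP,[31-80-32.5-91,sy,0]),'seat',rack2w(RP,[31-80-32.5,sy,0]))
to([*rack2w(RP,[31-80-32.5-91,-74,0])[:2],.06],RP[2]+np.pi/2)
E
```

```text
[ 0.4361 -0.0635  0.0032] [-1.2887  0.8088  5.2176] 13.0 0.2653729351963736
74 pre(edge -60) [ 0.4133 -0.1899  0.    ] seat [ 0.4901 -0.2388  0.    ]
0 pre(edge -60) [ 0.3735 -0.2523  0.    ] seat [ 0.4503 -0.3012  0.    ]
-74 pre(edge -60) [ 0.3338 -0.3147  0.    ] seat [ 0.4105 -0.3636  0.    ]
turn [0.0021 0.0004 0.0017] shift [-0.0487 -0.2669 -0.0568] q6~ -1.209447573046861 0.0017413312348594928 j1 -0.5535002731144107
turn [-0.0007  0.0034 -3.1398] shift [ 0.0487  0.2669 -0.0568] q6~ -1.209447573046861 -3.1398494397697467 j1 -0.5535002731144107
turn [-0.0007  0.0034 -3.1398] shift [ 0.0487  0.2669 -0.0568] q6~ -1.209447573046861 -3.139849439769747 j1 -0.5535002731144107
```

>>> jog_arm(
  turn=[
    [0.002,0,0.0017],
    [0,0,0],
    [0,0,0],
    [0,0,0],
    [0,0,0],
    [0,0,0],
    [0,0,0],
    [0,0,0],
    [0,0,0],
    [0,0,0],
    [0,0,0],
    [0,0,0],
    [0,0,0],
    [0,0,0],
    [0,0,0],
    [0,0,0],
  ],
  delta_pos=[
    [0,0,-0.02],
    [0,0,-0.02],
    [0.01,0,-0.02],
    [0,-0.015,0],
    [0,-0.03,0],
    [0,-0.03,0],
    [0,-0.03,0],
    [0,-0.03,0],
    [0,-0.03,0],
    [0,-0.03,0],
    [0,-0.03,0],
    [0,-0.03,0],
    [0,-0.012,0],
    [0,0,0],
    [0,0,0],
    [0,0,0],
  ],
  gripper=[0.01,0.01,0.01,0.01,0.01,0.01,0.01,0.01,0.01,0.01,0.01,0.01,0.01,0.01,0.01,0.01],
)

```text
time: 14.33
tool_pos: [0.2837, -0.2825, 0.0624]
tcp_rot: [-0.88, -3.015, -0.001]
wrist_force: [-0.8, -0.4, -0.6]
width: 0.261
grip_force: 59.2
```

```bash
python3 - <<'E'
from h import *
s=read_state();print(s['tool_pos'],s['time'],s['width'],Ro.from_rotvec(s['tcp_rot']).as_matrix())
to([*rack2w(RP,[31-80-32.5-91,-74,0])[:2],.06],RP[2]+np.pi/2)
im,C=grab('top'); im2,C2=grab('wrist'); np.save('w7.npy',im2)
im3,_=grab('scene')
a=cv2.resize(im[150:310,230:430],(400,320));b=cv2.resize(im2,(400,300));c=cv2.resize(im3[200:380,200:380],(280,280))
cv2.imwrite('pics/w7.png',np.vstack([np.hstack([a,cv2.copyMakeBorder(b,0,20,0,0,0)]),cv2.copyMakeBorder(c,0,0,0,520,0)])[:,:,::-1])
E
```

```text
[ 0.2837 -0.2825  0.0624] 14.3333 0.2605713738009005 [[-0.8431  0.5378 -0.0006]
 [ 0.5378  0.8431  0.001 ]
 [ 0.001   0.0005 -1.    ]]
turn [ 0.0005 -0.001  -0.0003] shift [-0.0595 -0.0002  0.0024] q6~ -1.8488545638645428 -0.0002937878056061426 j1 0.08970924324504981
turn [-0.0016 -0.0008  3.1413] shift [0.0595 0.0002 0.0024] q6~ -1.8488545638645428 3.1412983827388548 j1 0.08970924324504981
turn [-0.0016 -0.0008  3.1413] shift [0.0595 0.0002 0.0024] q6~ -1.8488545638645428 3.1412983827388543 j1 0.08970924324504981
```

View pics/w7.png

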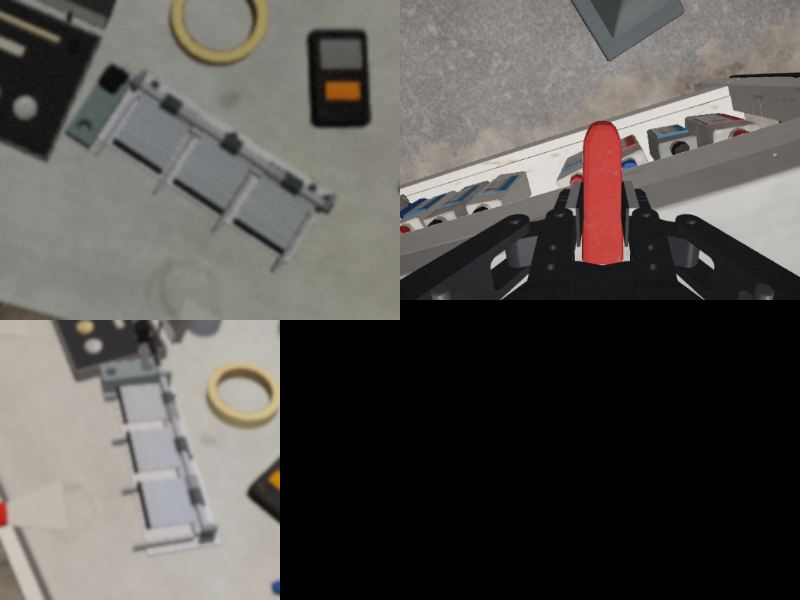

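>>> jog_arm(
  turn=[
    [0,0,0],
    [0,0,0],
    [0,0,0],
    [0,0,0],
    [0,0,0],
    [0,0,0],
    [0,0,0],
  ],
  delta_pos=[
    [-0.03,0,0.01],
    [-0.03,0,0.01],
    [0,0,0.01],
    [0,0,0.01],
    [0,0,0],
    [0,0,0],
    [0,0,0],
  ],
  gripper=[0.01,0.01,0.01,0.01,0.01,0.01,0.01],
)

```text
time: 15.07
tool_pos: [0.3336, -0.3145, 0.0226]
tcp_rot: [-0.879, -3.015, -0.001]
wrist_force: [-0.1, 0.1, -0.6]
width: 0.261
grip_force: 59.3
```

```bash
python3 - <<'E'
from h import *
to([*rack2w(RP,[31-80-32.5-91,-74,0])[:2],.005],RP[2]+np.pi/2)
im,C=grab('scene'); 
k=[rack2w(RP,[31-91-80-32.5+32.5+y,-74+x,22]) for x,y in((-32,80),(32,80),(-32,15+20),(32,35))]
P=proj(C,k); w=proj(C,rack2w(RP,[[-44,-37,14],[-44,-111,14],[20,-37,16],[20,-111,16]])); print(P,w)
o=cv2.resize(im[240:360,180:350],None,fx=4.4,fy=4.4,interpolation=2)[:,:,::-1].copy()
for p in P: cv2.circle(o,tuple(int(v) for v in (p-[180,240])*4.4),4,(0,0,255),1)
for p in w: cv2.circle(o,tuple(int(v) for v in (p-[180,240])*4.4),4,(0,255,0),1)
cv2.imwrite('pics/w8.png',o)
E
```

```text
turn [ 0.0001 -0.0013  0.0003] shift [-0.0002 -0.0001  0.0176] q6~ -1.8136021573946322 0.0003180738565972145 j1 0.054184929512048785
turn [ 0.0021  0.0002 -3.1413] shift [0.0002 0.0001 0.0176] q6~ -1.8136021573946322 -3.141273863311979 j1 0.054184929512048785
turn [ 0.0021  0.0002 -3.1413] shift [0.0002 0.0001 0.0176] q6~ -1.8136021573946322 -3.1412738633119797 j1 0.054184929512048785
[[277.113  340.5064]
 [271.0741 308.9636]
 [252.5498 344.6698]
 [247.8641 312.648 ]] [[278.6927 307.4337]
 [286.1583 343.5842]
 [310.6513 301.9038]
 [320.235  337.3591]]
```

View pics/w8.png

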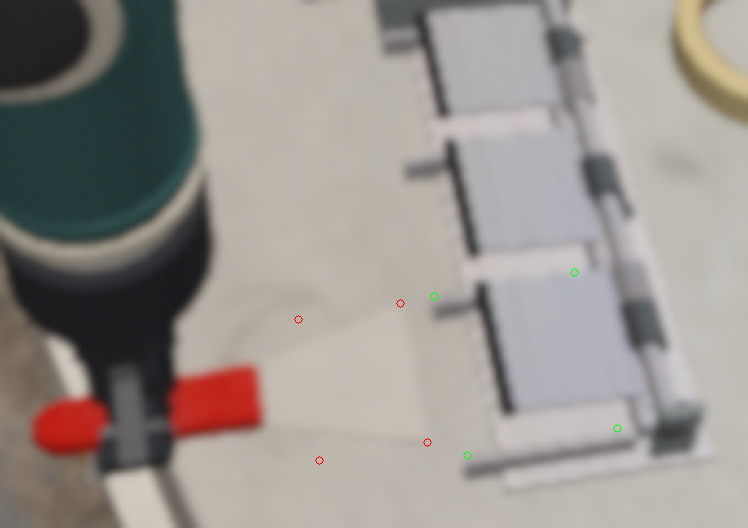

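>>> jog_arm(
  turn=[
    [0,0,0],
    [0,0,0],
    [0,0,0],
    [0,0,0],
    [0,0,0],
    [0,0,0],
  ],
  delta_pos=[
    [0,0,0.01],
    [0,0,0.007],
    [-0.005,0,0],
    [-0.005,0,0],
    [0,0,0],
    [0,0,0],
  ],
  gripper=[0.01,0.01,0.01,0.01,0.01,0.01],
)

```text
time: 15.62
tool_pos: [0.3435, -0.3215, 0.0061]
tcp_rot: [0.879, 3.015, -0.001]
wrist_force: [-0.2, 0.0, -0.5]
width: 0.263
grip_force: 59.3
```

```bash
python3 - <<'E'
from h import *
s=read_state();print(s['tool_pos'],s['wrist_force'])
im,C=grab('scene'); 
o=cv2.resize(im[290:365,230:345],None,fx=6.8,fy=6.8,interpolation=2)[:,:,::-1].copy()
def dot(X,col):
    for p in proj(C,X): cv2.circle(o,tuple(int(v) for v in (p-[230,290])*6.8),3,col,-1)
dot(rack2w(RP,[[-44,-35,16],[-44,-109,16],[20,-35,16],[20,-109,16]]),(0,255,0))
dot(rack2w(RP,[[62,-121,4],[-28,-121,4]]),(255,0,0))
dot(rack2w(RP,[[-44,-39,4],[-44,-113,4]]),(0,0,255))
cv2.imwrite('pics/w9.png',o)
E
```

```text
[ 0.3435 -0.3215  0.0061] [-0.1771  0.031  -0.4956]
```

View pics/w9.png

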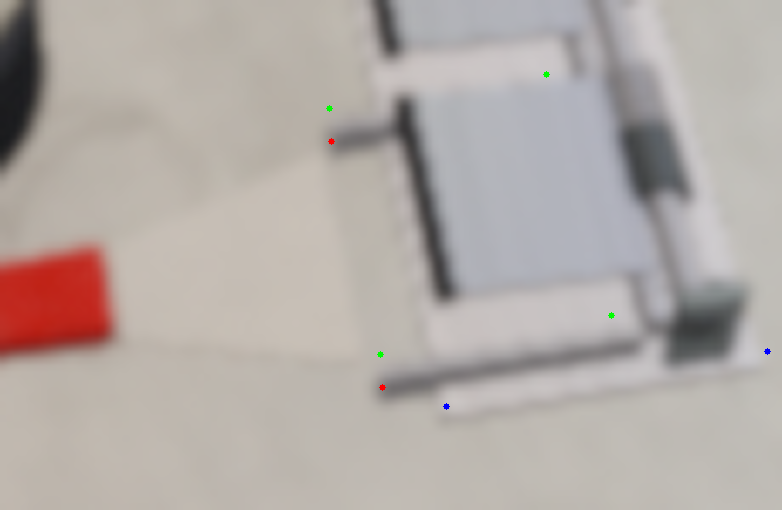

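>>> jog_arm(
  turn=[
    [0,0,0],
    [0,0,0],
    [0,0,0],
    [0,0,0],
    [0,0,0],
    [0,0,0],
  ],
  delta_pos=[
    [0,-0.0028,0.001],
    [0,0,0],
    [-0.005,0,0],
    [-0.005,0,0],
    [-0.005,0,0],
    [0,0,0],
  ],
  gripper=[0.01,0.01,0.01,0.01,0.01,0.01],
)

```text
time: 16.17
tool_pos: [0.3554, -0.3325, 0.0052]
tcp_rot: [0.879, 3.014, -0.002]
wrist_force: [0.3, 0.2, -0.6]
width: 0.268
grip_force: 59.3
```

```bash
sed -i 's/^RP=.*/RP=np.array([0.5177,-0.3471,-0.5675])/' h.py; python3 - <<'E'
from h import *
s=read_state();print(s['tool_pos'],s['wrist_force'])
im,C=grab('scene'); 
o=cv2.resize(im[290:365,230:345],None,fx=6.8,fy=6.8,interpolation=2)[:,:,::-1].copy()
cv2.imwrite('pics/w10.png',o)
E
```

```text
[ 0.3554 -0.3325  0.0052] [ 0.2627  0.242  -0.5607]
```

View pics/w10.png

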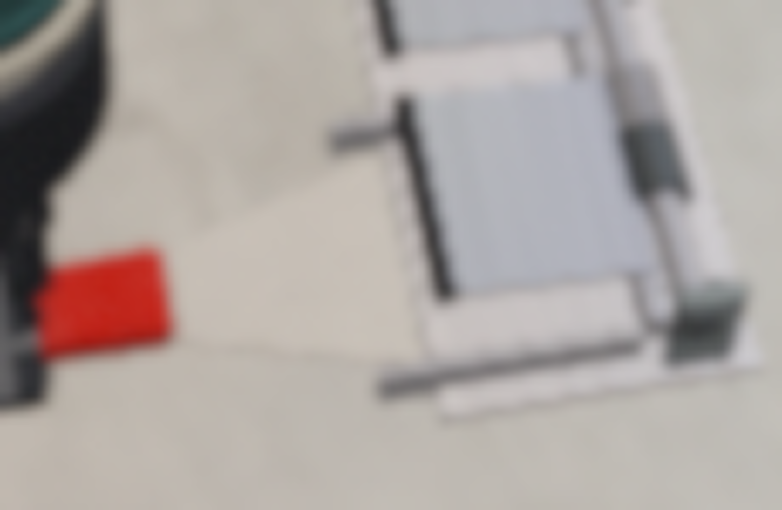

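>>> jog_arm(
  turn=[
    [0,0,0],
    [0,0,0],
    [0,0,0],
    [0,0,0],
    [0,0,0],
    [0,0,0],
    [0,0,0],
    [0,0,0],
  ],
  delta_pos=[
    [-0.01,0,0],
    [-0.01,0,0],
    [-0.01,0,0],
    [-0.01,0,0],
    [-0.01,0,0],
    [-0.004,0,0.0005],
    [0,0,0],
    [0,0,0],
  ],
  gripper=[0.01,0.01,0.01,0.01,0.01,0.01,0.01,0.01],
)

```text
time: 16.88
tool_pos: [0.3995, -0.3602, 0.004]
tcp_rot: [-0.879, -3.015, -0.0]
wrist_force: [-0.4, 0.8, -1.1]
width: 0.266
grip_force: 59.3
```

```bash
cat >> h.py <<'E'
def rk(s=None):
    s=s or read_state(); v=Ro.from_euler('z',-RP[2]).apply(np.array(s['tool_pos'])-[RP[0],RP[1],0])*1000
    print('rack TCP',v,'edge x if grasp -32.5:',v[0]+112.5,'F rack',Ro.from_euler('z',-RP[2]).apply(s['wrist_force']),'w',s['width']*85,'t',s['time'])
E
python3 -c "
from h import *
rk()"
```

```text
rack TCP [-92.5968 -74.5999   4.0053] edge x if grasp -32.5: 19.903193345715806 F rack [-0.7349  0.4859 -1.1443] w 22.593758084704717 t 16.8833
```

Push home until contact.

>>> jog_arm(
  turn=[
    [0,0,0],
    [0,0,0],
    [0,0,0],
    [0,0,0],
    [0,0,0],
    [0,0,0],
    [0,0,0],
    [0,0,0],
  ],
  delta_pos=[
    [-0.003,0,0.0006],
    [-0.003,0,0],
    [-0.002,0,0],
    [-0.002,0,0],
    [-0.002,0,0],
    [-0.002,0,0],
    [0,0,0],
    [0,0,0],
  ],
  gripper=[0.01,0.01,0.01,0.01,0.01,0.01,0.01,0.01],
)

```text
time: 17.55
tool_pos: [0.4076, -0.3652, 0.0032]
tcp_rot: [-0.877, -3.007, -0.005]
wrist_force: [-10.7, 5.9, 11.4]
width: 0.261
grip_force: 60.8
```

```bash
python3 -c "
from h import *
rk()"
```

```text
rack TCP [-83.1196 -74.4749   3.218 ] edge x if grasp -32.5: 29.38044177863617 F rack [-12.2378  -0.7548  11.3972] w 22.22734955067855 t 17.55
```

>>> jog_arm(
  turn=[
    [0,0,0],
    [0,0,0],
    [0,0,0],
    [0,0,0],
    [0,0,0],
    [0,0,0],
    [0,0,0],
    [0,0,0],
    [0,0,0],
    [0,0,0],
    [0,0,0],
    [0,0,0],
  ],
  delta_pos=[
    [0,0,0],
    [0,0,0],
    [0,0,0],
    [0,0,0],
    [0,0,-0.01],
    [0,0,-0.02],
    [0,0,-0.03],
    [0,0,-0.04],
    [0,0,-0.04],
    [0,0,-0.04],
    [0,0,0],
    [0,0,0],
  ],
  gripper=[0.05,0.05,0.05,0.05,0.05,0.05,0.05,0.05,0.05,0.05,0.05,0.05],
)

```text
time: 18.55
tool_pos: [0.4136, -0.37, 0.1888]
tcp_rot: [0.877, 3.008, -0.007]
wrist_force: [-0.0, 0.2, -0.7]
width: 0.584
grip_force: 0.0
```

```bash
cat >> h.py <<'E'
def chk(im,C,kind,near,rad=.1):
    for r in handle(im,C,kind,near,rad):
        v=Ro.from_euler('z',-RP[2]).apply([r[1]-RP[0],r[2]-RP[1],0])*1000
        print(kind,'n',int(r[0]),'xy',r[1:3],'LW',r[3:5]*1000,'yaw',r[5],'rel',r[5]-RP[2],'rack',v[:2],'handle end x',v[0]-r[3]*500,'edge~',v[0]-r[3]*500+160)
E
python3 - <<'E'
from h import *
rk(); C=None
im,C=grab('wrist');np.save('w11.npy',im);np.savez('C11.npz',*C)
chk(im,C,'red',(.41,-.363))
im,C=grab('scene');np.save('s11.npy',im);chk(im,C,'red',(.41,-.363))
im,C=grab('top');np.save('t11.npy',im);chk(im,C,'red',(.41,-.363)); 
for k in(140,150,160): chk(im,C,k,(.47,0.05),.12)
E
```

```text
rack TCP [-75.4662 -75.254  188.7699] edge x if grasp -32.5: 37.03382767231477 F rack [-0.0974  0.125  -0.6731] w 49.676252309604585 t 18.55
red n 2372 xy [ 0.4075 -0.3657] LW [93.1355 25.5414] yaw -0.5663957077368451 rel 0.0011042922631548935 rack [-82.9377 -74.9206] handle end x -129.5054458195715 edge~ 30.49455418042851
red n 600 xy [ 0.4073 -0.3654] LW [91.6676 26.8196] yaw -0.599207117368139 rel -0.031707117368139026 rack [-83.2031 -74.7739] handle end x -129.03685991530276 edge~ 30.963140084697244
red n 283 xy [ 0.394  -0.3549] LW [58.384  23.8692] yaw -0.5291554612127491 rel 0.03834453878725086 rack [-100.1157  -73.0753] handle end x -129.30766659837377 edge~ 30.69233340162623
150 n 790 xy [0.5762 0.062 ] LW [107.8917  58.3105] yaw -0.5022673213199553 rel 0.06523267868004468 rack [-170.5374  376.4078] handle end x -224.483256403532 edge~ -64.48325640353201
150 n 3119 xy [ 0.5105 -0.0162] LW [222.5813 133.5214] yaw -1.3145642938993145 rel -0.7470642938993145 rack [-183.9313  275.1751] handle end x -295.2219509383591 edge~ -135.2219509383591
150 n 331 xy [ 0.4554 -0.0135] LW [53.4842 39.4439] yaw 0.28170275523245203 rel 0.849202755232452 rack [-231.8456  247.7785] handle end x -258.58766628244507 edge~ -98.58766628244507
160 n 345 xy [0.4626 0.0268] LW [89.5367 21.0259] yaw -0.5453649243455709 rel 0.02213507565442907 rack [-247.4531  285.6391] handle end x -292.2214664626739 edge~ -132.2214664626739
```

```bash
python3 - <<'E'
from h import *
to([0.4624,0.0255,.2],-.543+np.pi/2)
E
```

```text
turn [ 0.0003 -0.0021 -0.0244] shift [ 0.1585  0.3629 -0.0174] q6~ -1.7779554146240184 -0.02440248842503573 j1 0.8297273037131665
turn [-0.0033 -0.0005  3.1172] shift [-0.1585 -0.3629 -0.0174] q6~ -1.7779554146240184 3.117188421779156 j1 0.8297273037131665
turn [-0.0033 -0.0005  3.1172] shift [-0.1585 -0.3629 -0.0174] q6~ -1.7779554146240184 3.1171884217791557 j1 0.8297273037131665
```

>>> jog_arm(
  turn=[
    [0,-0.002,-0.0244],
    [0,0,0],
    [0,0,0],
    [0,0,0],
    [0,0,0],
    [0,0,0],
    [0,0,0],
    [0,0,0],
    [0,0,0],
    [0,0,0],
    [0,0,0],
    [0,0,0],
    [0,0,0],
    [0,0,0],
    [0,0,0],
    [0,0,0],
  ],
  delta_pos=[
    [0,0,-0.017],
    [0.0132,0.0302,0],
    [0.0132,0.0302,0],
    [0.0132,0.0302,0],
    [0.0132,0.0302,0],
    [0.0132,0.0302,0],
    [0.0132,0.0302,0],
    [0.0132,0.0302,0],
    [0.0132,0.0302,0],
    [0.0132,0.0302,0],
    [0.0132,0.0302,0],
    [0.0132,0.0302,0],
    [0.0132,0.0302,0],
    [0,0,0],
    [0,0,0],
    [0,0,0],
  ],
  gripper=[0.05,0.05,0.05,0.05,0.05,0.05,0.05,0.05,0.05,0.05,0.05,0.05,0.05,0.05,0.05,0.05],
)

```text
time: 20.03
tool_pos: [0.4619, 0.0241, 0.1986]
tcp_rot: [-0.841, -3.026, 0.003]
wrist_force: [0.3, -0.5, -0.2]
width: 0.588
grip_force: 0.0
```

```bash
python3 - <<'E'
from h import *
im,C=grab('wrist');np.save('w12.npy',im);np.savez('C12.npz',*C)
rk()
for k in(175,185,195): chk(im,C,k,(.48,0.05),.15)
to([0.4624,0.0255,.2],-.543+np.pi/2)
E
```

```text
rack TCP [-246.139   282.689   198.9904] edge x if grasp -32.5: -133.63895684169742 F rack [ 0.6768  0.1197 -0.8085] w 49.68622954409519 t 20.0833
175 n 43538 xy [ 0.5022 -0.0375] LW [444.553  213.5078] yaw 1.193947314639888 rel 1.761447314639888 rack [-179.4505  252.7445] handle end x -401.7270220734638 edge~ -241.7270220734638
175 n 212 xy [0.4236 0.0614] LW [20.0075 10.5872] yaw 1.3162661703491727 rel 1.8837661703491726 rack [-298.9425  293.8494] handle end x -308.94627166868463 edge~ -148.94627166868463
185 n 208 xy [0.4236 0.0614] LW [20.0322 10.2145] yaw 1.3032493047311382 rel 1.870749304731138 rack [-298.9231  293.8467] handle end x -308.9391754470508 edge~ -148.9391754470508
185 n 3838 xy [0.4869 0.0049] LW [153.0458  56.5648] yaw -0.5397913276581985 rel 0.02770867234180152 rack [-215.2032  280.2827] handle end x -291.72609295103337 edge~ -131.72609295103337
185 n 2272 xy [0.5442 0.0921] LW [121.3448  34.4155] yaw -0.5871898692652655 rel -0.019689869265265503 rack [-213.7737  384.5717] handle end x -274.446061245785 edge~ -114.44606124578502
195 n 181 xy [0.424  0.0621] LW [1
[... 562 characters left out ...]
-0.6032549224879773 rel -0.03575492248797729 rack [-231.8785  284.6674] handle end x -261.9997516190025 edge~ -101.9997516190025
195 n 628 xy [0.5488 0.095 ] LW [54.9497 18.2005] yaw -0.7345207344584108 rel -0.1670207344584108 rack [-211.4215  389.5449] handle end x -238.8963558418024 edge~ -78.8963558418024
turn [-0.002  -0.0001 -0.0004] shift [ 0.0007  0.0018 -0.001 ] q6~ -1.0283937627338338 -0.00035849823569603323 j1 0.05670821762942958
turn [-0.0002  0.0031  3.1412] shift [-0.0007 -0.0018 -0.001 ] q6~ -1.0283937627338338 3.141232607162583 j1 0.05670821762942958
turn [-0.0002  0.0031  3.1412] shift [-0.0007 -0.0018 -0.001 ] q6~ -1.0283937627338338 3.1412326071625825 j1 0.05670821762942958
```

>>> jog_arm(
  turn=[
    [-0.002,0,0],
    [0,0,0],
    [0,0,0],
    [0,0,0],
    [0,0,0],
    [0,0,0],
    [0,0,0],
    [0,0,0],
    [0,0,0],
  ],
  delta_pos=[
    [0.001,0.0015,0.035],
    [0,0,0.04],
    [0,0,0.04],
    [0,0,0.03],
    [0,0,0.025],
    [0,0,0.01],
    [0,0,0],
    [0,0,0],
    [0,0,0],
  ],
  gripper=[0.05,0.05,0.05,0.05,0.05,0.05,0.05,0.05,0.05],
)

```text
time: 20.83
tool_pos: [0.4651, 0.0256, 0.0219]
tcp_rot: [0.843, 3.021, 0.003]
wrist_force: [0.5, -0.7, 0.1]
width: 0.585
grip_force: 0.0
```

>>> jog_arm(
  turn=[
    [0,0,0],
    [0,0,0],
    [0,0,0],
    [0,0,0],
    [0,0,0],
  ],
  delta_pos=[
    [0.001,0,0.007],
    [0.001,0,0.006],
    [0,0,0.0035],
    [0,0,0],
    [0,0,0],
  ],
  gripper=[0.05,0.05,0.05,0.05,0.05],
)

```text
time: 21.25
tool_pos: [0.4613, 0.0273, 0.0036]
tcp_rot: [0.842, 3.025, 0.002]
wrist_force: [0.3, 1.0, 0.5]
width: 0.59
grip_force: 0.0
```

>>> jog_arm(
  turn=[
    [0,0,0],
    [0,0,0],
    [0,0,0],
    [0,0,0],
    [0,0,0],
    [0,0,0],
    [0,0,0],
  ],
  delta_pos=[
    [0,0,0],
    [0,0,0],
    [0,0,0],
    [0,0,0],
    [0,0,0],
    [0,0,0],
    [0,0,0],
  ],
  gripper=[0.01,0.01,0.01,0.01,0.01,0.01,0.01],
  grip_force=60,
)

```text
time: 21.83
tool_pos: [0.4623, 0.0273, 0.0043]
tcp_rot: [0.842, 3.023, 0.003]
wrist_force: [0.2, 0.7, 5.7]
width: 0.264
grip_force: 59.2
```

```bash
python3 - <<'E'
from h import *
rk();s=read_state();print(s['tool_pos'])
to([*rack2w(RP,[-175,0,0])[:2],.055],RP[2]+np.pi/2)
E
```

```text
rack TCP [-247.9378  285.9183    4.3206] edge x if grasp -32.5: -135.43779896563538 F rack [-0.1903  0.7619  5.6907] w 22.464014940619666 t 21.8333
[0.4623 0.0273 0.0043]
turn [0.0026 0.0028 0.0243] shift [-0.0729 -0.2859 -0.0507] q6~ -1.0238077941667292 0.02429476245495095 j1 -0.6042191416816155
turn [-0.0043  0.0041 -3.1173] shift [ 0.0729  0.2859 -0.0507] q6~ -1.0238077941667292 -3.1172922064512667 j1 -0.6042191416816155
turn [-0.0043  0.0041 -3.1173] shift [ 0.0729  0.2859 -0.0507] q6~ -1.0238077941667292 -3.1172922064512667 j1 -0.6042191416816155
```

>>> jog_arm(
  turn=[
    [0,0,0],
    [0,0,0],
    [0,0,0],
    [0.0025,0.0028,0.0243],
    [0,0,0],
    [0,0,0],
    [0,0,0],
    [0,0,0],
    [0,0,0],
    [0,0,0],
    [0,0,0],
    [0,0,0],
    [0,0,0],
    [0,0,0],
    [0,0,0],
    [0,0,0],
    [0,0,0],
  ],
  delta_pos=[
    [0,0,-0.015],
    [0,0,-0.02],
    [0,0,-0.016],
    [0,0,0],
    [0,-0.026,0],
    [0,-0.032,0],
    [0,-0.032,0],
    [0,-0.032,0],
    [0,-0.032,0],
    [0,-0.032,0],
    [0,-0.032,0],
    [-0.02,-0.032,0],
    [-0.03,-0.026,0],
    [-0.023,-0.01,0],
    [0,0,0],
    [0,0,0],
    [0,0,0],
  ],
  gripper=[0.01,0.01,0.01,0.01,0.01,0.01,0.01,0.01,0.01,0.01,0.01,0.01,0.01,0.01,0.01,0.01,0.01],
)

```text
time: 23.25
tool_pos: [0.3681, -0.2523, 0.0539]
tcp_rot: [-0.879, -3.012, -0.001]
wrist_force: [0.3, -0.1, -0.7]
width: 0.267
grip_force: 59.0
```

```bash
python3 - <<'E'
from h import *
rk()
im,C=grab('wrist');np.save('w13.npy',im)
to([*rack2w(RP,[-175,0,0])[:2],.007],RP[2]+np.pi/2)
E
```

```text
rack TCP [-177.0913   -0.4428   53.9305] edge x if grasp -32.5: -64.59125047364546 F rack [ 0.3403  0.0983 -0.7112] w 22.676545392701406 t 23.25
turn [-0.0003 -0.0039  0.0006] shift [-0.0024  0.0001  0.0469] q6~ -1.6586918759551816 0.0005575569832064355 j1 0.05573711532065839
turn [ 0.0061 -0.0005 -3.141 ] shift [ 0.0024 -0.0001  0.0469] q6~ -1.6586918759551816 -3.1410290410674118 j1 0.05573711532065839
turn [ 0.0061 -0.0005 -3.141 ] shift [ 0.0024 -0.0001  0.0469] q6~ -1.6586918759551816 -3.141029041067412 j1 0.05573711532065839
```

>>> jog_arm(
  turn=[
    [0,-0.0035,0],
    [0,0,0],
    [0,0,0],
    [0,0,0],
    [0,0,0],
    [0,0,0],
    [0,0,0],
    [0,0,0],
    [0,0,0],
    [0,0,0],
    [0,0,0],
    [0,0,0],
  ],
  delta_pos=[
    [0,0,0.02],
    [0,0,0.016],
    [0,0,0.01],
    [0,0,0],
    [0,0,0],
    [-0.01,0,0],
    [-0.01,0,0],
    [-0.005,0,0],
    [-0.005,0,0],
    [-0.005,0,0],
    [0,0,0],
    [0,0,0],
  ],
  gripper=[0.01,0.01,0.01,0.01,0.01,0.01,0.01,0.01,0.01,0.01,0.01,0.01],
)

```text
time: 24.3
tool_pos: [0.3998, -0.2727, 0.0093]
tcp_rot: [0.878, 3.013, -0.003]
wrist_force: [1.6, 0.7, -1.4]
width: 0.261
grip_force: 58.7
```

```bash
python3 - <<'E'
from h import *
rk()
E
```

```text
rack TCP [-139.4141   -0.6438    9.3033] edge x if grasp -32.5: -26.914063502407373 F rack [ 0.9699  1.4003 -1.3981] w 22.167710202778466 t 24.3
```

>>> jog_arm(
  turn=[
    [0,0,0],
    [0,0,0],
    [0,0,0],
    [0,0,0],
    [0,0,0],
    [0,0,0],
    [0,0,0],
    [0,0,0],
    [0,0,0],
  ],
  delta_pos=[
    [-0.003,0,0.002],
    [-0.009,0,0.002],
    [-0.009,0,0],
    [-0.009,0,0],
    [-0.009,0,0],
    [-0.006,0,0],
    [-0.004,0,0],
    [0,0,0],
    [0,0,0],
  ],
  gripper=[0.01,0.01,0.01,0.01,0.01,0.01,0.01,0.01,0.01],
)

```text
time: 25.05
tool_pos: [0.4406, -0.2988, 0.0051]
tcp_rot: [0.878, 3.014, -0.002]
wrist_force: [0.4, 0.9, -0.7]
width: 0.266
grip_force: 58.8
```

```bash
python3 - <<'E'
from h import *
rk()
E
```

```text
rack TCP [-90.9689  -0.7036   5.13  ] edge x if grasp -32.5: 21.531137122648005 F rack [-0.1308  0.985  -0.6992] w 22.62121127414856 t 25.05
```

>>> jog_arm(
  turn=[
    [0,0,0],
    [0,0,0],
    [0,0,0],
    [0,0,0],
    [0,0,0],
    [0,0,0],
    [0,0,0],
    [0,0,0],
  ],
  delta_pos=[
    [-0.003,0,0.0007],
    [-0.003,0,0],
    [-0.002,0,0],
    [-0.002,0,0],
    [-0.002,0,0],
    [-0.002,0,0],
    [0,0,0],
    [0,0,0],
  ],
  gripper=[0.01,0.01,0.01,0.01,0.01,0.01,0.01,0.01],
)

```text
time: 25.72
tool_pos: [0.4486, -0.3038, 0.0043]
tcp_rot: [-0.877, -3.01, -0.002]
wrist_force: [-11.2, 5.9, 13.2]
width: 0.264
grip_force: 60.7
```

```bash
python3 - <<'E'
from h import *
rk()
E
```

```text
rack TCP [-81.5021  -0.6501   4.3243] edge x if grasp -32.5: 30.99786803206247 F rack [-12.5916  -1.0717  13.1709] w 22.44304540907933 t 25.7167
```

>>> jog_arm(
  turn=[
    [0,0,0],
    [0,0,0],
    [0,0,0],
    [0,0,0],
    [0,0,0],
    [0,0,0],
    [0,0,0],
    [0,0,0],
    [0,0,0],
    [0,0,0],
    [0,0,0],
    [0,0,0],
  ],
  delta_pos=[
    [0,0,0],
    [0,0,0],
    [0,0,0],
    [0,0,0],
    [0,0,-0.01],
    [0,0,-0.02],
    [0,0,-0.03],
    [0,0,-0.04],
    [0,0,-0.04],
    [0,0,-0.04],
    [0,0,0],
    [0,0,0],
  ],
  gripper=[0.05,0.05,0.05,0.05,0.05,0.05,0.05,0.05,0.05,0.05,0.05,0.05],
)

```text
time: 26.72
tool_pos: [0.4542, -0.3075, 0.1895]
tcp_rot: [0.876, 3.005, -0.007]
wrist_force: [1.2, 0.5, -0.1]
width: 0.583
grip_force: 0.0
```

```bash
python3 - <<'E'
from h import *
rk()
im,C=grab('wrist');np.save('w14.npy',im);np.savez('C14.npz',*C)
chk(im,C,'red',(.41,-.363))
for k in (185,195): chk(im,C,k,(.45,-.30),.05)
im,C=grab('top');chk(im,C,'red',(.41,-.363),.1)
for k in(155,160,165): chk(im,C,k,(.53,0.1),.1)
E
```

```text
rack TCP [-74.8159  -0.7455 189.4834] edge x if grasp -32.5: 37.68409586106563 F rack [ 0.7534  1.0273 -0.1021] w 49.513853045403415 t 26.7167
red n 2451 xy [ 0.4088 -0.3645] LW [93.9775 26.9463] yaw -0.5974927074164 rel -0.029992707416400033 rack [-82.4886 -73.2363] handle end x -129.4773168656137 edge~ 30.522683134386313
185 n 329 xy [ 0.4208 -0.284 ] LW [18.2477 15.7901] yaw -0.5670026421492738 rel 0.0004973578507262433 rack [-115.6246    1.0797] handle end x -124.74842768804548 edge~ 35.25157231195452
185 n 1332 xy [ 0.458  -0.3099] LW [68.6539 20.5913] yaw -0.5666765380737937 rel 0.0008234619262063037 rack [-70.319   -0.7456] handle end x -104.64590883200832 edge~ 55.35409116799168
red n 182 xy [ 0.3865 -0.35  ] LW [40.5014 22.5461] yaw -0.529109921158109 rel 0.03839007884189105 rack [-109.0659  -73.0132] handle end x -129.31657206289742 edge~ 30.68342793710258
155 n 596 xy [0.5953 0.0553] LW [62.9229 57.2758] yaw -0.6240767143127073 rel -0.05657671431270728 rack [-150.893   381.0276] handle end x -182.35448839776217 edge~ -22.354488397762168
160 n 179 xy [0.5963 0.0408] LW [46.0532 23.2903] yaw -1.037223047518356 rel -0.4697230475183559 rack [-142.2299  369.366 ] handle end x -165.25652598129028 edge~ -5.256525981290281
```

```bash
python3 - <<'E'
from h import *
to([0.526,0.092,.2],-.56+np.pi/2)
E
```

```text
turn [-0.0007  0.0029 -0.0074] shift [ 0.1481  0.3764 -0.0154] q6~ -1.6434338121854413 -0.007409602492021088 j1 0.8134117031364989
turn [0.0045 0.0011 3.1342] shift [-0.1481 -0.3764 -0.0154] q6~ -1.6434338121854413 3.1341796086556397 j1 0.8134117031364989
turn [0.0045 0.0011 3.1342] shift [-0.1481 -0.3764 -0.0154] q6~ -1.6434338121854413 3.1341796086556393 j1 0.8134117031364989
```

>>> jog_arm(
  turn=[
    [-0.0007,0.0029,-0.0074],
    [0,0,0],
    [0,0,0],
    [0,0,0],
    [0,0,0],
    [0,0,0],
    [0,0,0],
    [0,0,0],
    [0,0,0],
    [0,0,0],
    [0,0,0],
    [0,0,0],
    [0,0,0],
    [0,0,0],
    [0,0,0],
    [0,0,0],
  ],
  delta_pos=[
    [0,0,-0.017],
    [0.0123,0.0314,0],
    [0.0123,0.0314,0],
    [0.0123,0.0314,0],
    [0.0123,0.0314,0],
    [0.0123,0.0314,0],
    [0.0123,0.0314,0],
    [0.0123,0.0314,0],
    [0.0123,0.0314,0],
    [0.0123,0.0314,0],
    [0.0123,0.0314,0],
    [0.0123,0.0314,0],
    [0.0123,0.0314,0],
    [0,0,0],
    [0,0,0],
    [0,0,0],
  ],
  gripper=[0.05,0.05,0.05,0.05,0.05,0.05,0.05,0.05,0.05,0.05,0.05,0.05,0.05,0.05,0.05,0.05],
)

```text
time: 28.15
tool_pos: [0.5255, 0.0917, 0.1996]
tcp_rot: [-0.866, -3.016, 0.003]
wrist_force: [0.7, -0.3, 0.8]
width: 0.583
grip_force: 0.0
```

```bash
python3 - <<'E'
from h import *
im,C=grab('wrist');np.save('w15.npy',im);np.savez('C15.npz',*C)
rk()
for k in(180,185,190,195,200): chk(im,C,k,(.54,0.085),.07)
imt,Ct=grab('top');ims,Cs=grab('scene');np.save('t15.npy',imt);np.save('s15.npy',ims)
print(proj(C,[[.526,.092,.009],[.486,.117,.009],[.566,.066,.009],[.622,.034,.006]]))
for k in(150,160,170,180): chk(ims,Cs,k,(.54,0.085),.07)
chk(imt,Ct,'red',(.41,-.363))
for k in(155,160,165,170): chk(imt,Ct,k,(.448,-.304),.05)
for k in(155,160,165,170): chk(ims,Cs,k,(.448,-.304),.05)
E
```

```text
rack TCP [-228.802   373.8512  199.9702] edge x if grasp -32.5: -116.30199065078213 F rack [ 0.1521  0.0064 -0.2783] w 49.814140226683215 t 28.2
190 n 4398 xy [0.5528 0.0716] LW [157.2986  65.1953] yaw -0.5277774750857152 rel 0.03972252491428485 rack [-195.5154  371.9604] handle end x -274.16467534412914 edge~ -114.16467534412914
190 n 1275 xy [0.5558 0.1509] LW [62.9432 33.2877] yaw -0.26093852097678116 rel 0.30656147902321884 rack [-235.5015  440.3999] handle end x -266.9730442315731 edge~ -106.97304423157311
195 n 3924 xy [0.5539 0.0754] LW [153.9062  56.5865] yaw -0.5351963760924034 rel 0.03230362390759656 rack [-196.599   375.6965] handle end x -273.5520711937629 edge~ -113.55207119376291
200 n 1704 xy [0.5334 0.1042] LW [89.9036 21.6714] yaw -0.6359829751771517 rel -0.06848297517715174 rack [-229.3578  388.9503] handle end x -274.309603374384 edge~ -114.30960337438398
[[284.3942 187.2622]
 [284.4379 138.5338]
 [283.5196 233.1477]
 [285.8558 288.5379]]
red n 506 xy [ 0.4085 -0.3651] LW [93.6791 26.5722] yaw -0.5333593941514936 rel 0.03414060584850642 rack [-82.4412 -73.8604] handle end x -129.28068426390882 edge~ 30.719315736091175
155 n 254 xy [ 0.45   -0.3032] LW [87.1146 17.9618] yaw -0.5727488782543109 rel -0.0052488782543108625 rack [-80.7128   0.6506] handle end x -124.27011089630511 edge~ 35.72988910369489
170 n 612 xy [ 0.4262 -0.3352] LW [93.9779 39.8156] yaw -0.5418566090835553 rel 0.02564339091644474 rack [-83.5557 -39.1362] handle end x -130.54464581832588 edge~ 29.455354181674124
```

```bash
python3 - <<'E'
from h import *
to([0.5334,0.1042,.02],-.63+np.pi/2)
E
```

```text
turn [-0.0012 -0.0014  0.0685] shift [0.0021 0.0151 0.1807] q6~ -0.8850710170592859 0.06845818773635401 j1 0.06875544586549982
turn [ 0.0021 -0.0019 -3.0731] shift [-0.0021 -0.0151  0.1807] q6~ -0.8850710170592859 -3.0731331709635383 j1 0.06875544586549982
turn [ 0.0021 -0.0019 -3.0731] shift [-0.0021 -0.0151  0.1807] q6~ -0.8850710170592859 -3.0731331709635383 j1 0.06875544586549982
```

>>> jog_arm(
  turn=[
    [-0.001,-0.0014,0.068],
    [0,0,0],
    [0,0,0],
    [0,0,0],
    [0,0,0],
    [0,0,0],
    [0,0,0],
    [0,0,0],
    [0,0,0],
    [0,0,0],
  ],
  delta_pos=[
    [0,0,0],
    [0.002,0.0151,0.02],
    [0,0,0.04],
    [0,0,0.04],
    [0,0,0.04],
    [0,0,0.03],
    [0,0,0.01],
    [0,0,0],
    [0,0,0],
    [0,0,0],
  ],
  gripper=[0.05,0.05,0.05,0.05,0.05,0.05,0.05,0.05,0.05,0.05],
)

```text
time: 29.13
tool_pos: [0.5367, 0.1054, 0.024]
tcp_rot: [0.97, 2.983, 0.004]
wrist_force: [0.7, -0.3, 0.1]
width: 0.588
grip_force: 0.0
```

>>> jog_arm(
  turn=[
    [0,0,0],
    [0,0,0],
    [0,0,0],
    [0,0,0],
    [0,0,0],
    [0,0,0],
  ],
  delta_pos=[
    [0.001,0,0.007],
    [0.001,0,0.007],
    [0,0,0.005],
    [0,0,0],
    [0,0,0],
    [0,0,0],
  ],
  gripper=[0.05,0.05,0.05,0.05,0.05,0.05],
)

```text
time: 29.63
tool_pos: [0.5327, 0.1067, 0.0025]
tcp_rot: [0.97, 2.987, 0.001]
wrist_force: [-0.3, 0.1, -0.5]
width: 0.588
grip_force: 0.0
```

>>> jog_arm(
  turn=[
    [0,0,0],
    [0,0,0],
    [0,0,0],
    [0,0,0],
    [0,0,0],
    [0,0,0],
    [0,0,0],
  ],
  delta_pos=[
    [0,0,0],
    [0,0,0],
    [0,0,0],
    [0,0,0],
    [0,0,0],
    [0,0,0],
    [0,0,0],
  ],
  gripper=[0.01,0.01,0.01,0.01,0.01,0.01,0.01],
  grip_force=60,
)

```text
time: 30.22
tool_pos: [0.5334, 0.1068, 0.0031]
tcp_rot: [0.97, 2.986, 0.002]
wrist_force: [0.3, 0.8, 5.2]
width: 0.267
grip_force: 59.0
```

```bash
python3 - <<'E'
from h import *
rk();s=read_state();print(s['tool_pos'])
to([*rack2w(RP,[-200,74,0])[:2],.055],RP[2]+np.pi/2)
E
```

```text
rack TCP [-230.738   391.2195    3.0852] edge x if grasp -32.5: -118.23799859820488 F rack [-0.1701  0.8417  5.1568] w 22.67460151513337 t 30.2167
[0.5334 0.1068 0.0031]
turn [ 0.002   0.002  -0.0605] shift [-0.0307 -0.3172 -0.0519] q6~ -0.7911230911718479 -0.06050662802751617 j1 -0.5793782322093357
turn [ 0.0031 -0.0031  3.0811] shift [ 0.0307  0.3172 -0.0519] q6~ -0.7911230911718479 3.0810829657937724 j1 -0.5793782322093357
turn [ 0.0031 -0.0031  3.0811] shift [ 0.0307  0.3172 -0.0519] q6~ -0.7911230911718479 3.081082965793772 j1 -0.5793782322093357
```

>>> jog_arm(
  turn=[
    [0,0,0],
    [0,0,0],
    [0,0,0],
    [0.002,0.002,-0.0605],
    [0,0,0],
    [0,0,0],
    [0,0,0],
    [0,0,0],
    [0,0,0],
    [0,0,0],
    [0,0,0],
    [0,0,0],
    [0,0,0],
    [0,0,0],
    [0,0,0],
    [0,0,0],
    [0,0,0],
    [0,0,0],
  ],
  delta_pos=[
    [0,0,-0.015],
    [0,0,-0.02],
    [0,0,-0.02],
    [0,0,-0.01],
    [0,-0.027,0],
    [0,-0.032,0],
    [0,-0.032,0],
    [0,-0.032,0],
    [0,-0.032,0],
    [0,-0.032,0],
    [0,-0.032,0],
    [0,-0.032,0],
    [-0.015,-0.032,0],
    [-0.015,-0.024,0],
    [0,-0.01,0],
    [0,0,0],
    [0,0,0],
    [0,0,0],
  ],
  gripper=[0.01,0.01,0.01,0.01,0.01,0.01,0.01,0.01,0.01,0.01,0.01,0.01,0.01,0.01,0.01,0.01,0.01,0.01],
)

```text
time: 31.72
tool_pos: [0.3869, -0.1757, 0.0672]
tcp_rot: [-0.879, -3.013, -0.0]
wrist_force: [0.1, 0.0, 0.1]
width: 0.268
grip_force: 58.8
```

```bash
python3 - <<'E'
from h import *
rk()
to([*rack2w(RP,[-175,74,0])[:2],.006],RP[2]+np.pi/2)
E
```

```text
rack TCP [-202.4144   74.2167   67.2008] edge x if grasp -32.5: -89.9143833140715 F rack [0.0687 0.0586 0.0859] w 22.7523518790083 t 31.7167
turn [-0.0006 -0.0027  0.0001] shift [-0.0274 -0.0002  0.0612] q6~ -1.487704816255149 0.0001400871948194207 j1 0.04928118047693819
turn [ 0.0043 -0.001  -3.1414] shift [0.0274 0.0002 0.0612] q6~ -1.487704816255149 -3.141449523931892 j1 0.04928118047693819
turn [ 0.0043 -0.001  -3.1414] shift [0.0274 0.0002 0.0612] q6~ -1.487704816255149 -3.1414495239318914 j1 0.04928118047693819
```

>>> jog_arm(
  turn=[
    [0,-0.0027,0],
    [0,0,0],
    [0,0,0],
    [0,0,0],
    [0,0,0],
    [0,0,0],
    [0,0,0],
    [0,0,0],
    [0,0,0],
    [0,0,0],
    [0,0,0],
    [0,0,0],
    [0,0,0],
  ],
  delta_pos=[
    [-0.014,-0.0007,0.02],
    [-0.014,0,0.02],
    [0,0,0.015],
    [0,0,0.006],
    [0,0,0],
    [0,0,0],
    [-0.01,0,0],
    [-0.01,0,0],
    [-0.005,0,0],
    [-0.005,0,0],
    [-0.005,0,0],
    [0,0,0],
    [0,0,0],
  ],
  gripper=[0.01,0.01,0.01,0.01,0.01,0.01,0.01,0.01,0.01,0.01,0.01,0.01,0.01],
)

```text
time: 32.8
tool_pos: [0.4408, -0.2115, 0.0071]
tcp_rot: [0.879, 3.014, -0.002]
wrist_force: [2.2, 0.2, -0.9]
width: 0.266
grip_force: 59.0
```

```bash
python3 - <<'E'
from h import *
rk()
E
```

```text
rack TCP [-137.7672   73.0442    7.1402] edge x if grasp -32.5: -25.267193534139807 F rack [ 1.7704  1.3264 -0.8791] w 22.611238555596778 t 32.8
```

>>> jog_arm(
  turn=[
    [0,0,0],
    [0,0,0],
    [0,0,0],
    [0,0,0],
    [0,0,0],
    [0,0,0],
    [0,0,0],
    [0,0,0],
    [0,0,0],
  ],
  delta_pos=[
    [-0.003,0,0.0015],
    [-0.009,0,0.001],
    [-0.009,0,0],
    [-0.009,0,0],
    [-0.009,0,0],
    [-0.006,0,0],
    [-0.002,0,0],
    [0,0,0],
    [0,0,0],
  ],
  gripper=[0.01,0.01,0.01,0.01,0.01,0.01,0.01,0.01,0.01],
)

```text
time: 33.55
tool_pos: [0.4797, -0.2365, 0.0042]
tcp_rot: [0.879, 3.015, -0.002]
wrist_force: [-0.8, 0.6, -1.3]
width: 0.261
grip_force: 59.1
```

```bash
python3 - <<'E'
from h import *
rk()
E
```

```text
rack TCP [-91.4612  72.8179   4.2236] edge x if grasp -32.5: 21.03879229083219 F rack [-0.9692  0.0572 -1.2761] w 22.18693460245099 t 33.55
```

>>> jog_arm(
  turn=[
    [0,0,0],
    [0,0,0],
    [0,0,0],
    [0,0,0],
    [0,0,0],
    [0,0,0],
    [0,0,0],
    [0,0,0],
  ],
  delta_pos=[
    [-0.003,0,0.0007],
    [-0.003,0,0],
    [-0.002,0,0],
    [-0.002,0,0],
    [-0.002,0,0],
    [-0.002,0,0],
    [0,0,0],
    [0,0,0],
  ],
  gripper=[0.01,0.01,0.01,0.01,0.01,0.01,0.01,0.01],
)

```text
time: 34.22
tool_pos: [0.4887, -0.2422, 0.0032]
tcp_rot: [-0.878, -3.01, -0.001]
wrist_force: [-7.4, 5.6, 6.5]
width: 0.264
grip_force: 59.9
```

```bash
python3 - <<'E'
from h import *
rk()
E
```

```text
rack TCP [-80.844   72.8276   3.1743] edge x if grasp -32.5: 31.65597003956283 F rack [-9.2506  0.7687  6.5272] w 22.47503439457198 t 34.2167
```

>>> jog_arm(
  turn=[
    [0,0,0],
    [0,0,0],
    [0,0,0],
    [0,0,0],
    [0,0,0],
    [0,0,0],
    [0,0,0],
    [0,0,0],
    [0,0,0],
    [0,0,0],
    [0,0,0],
    [0,0,0],
    [0,0,0],
  ],
  delta_pos=[
    [0,0,0],
    [0,0,0],
    [0,0,0],
    [0,0,0],
    [0,0,-0.01],
    [0,0,-0.02],
    [0,0,-0.03],
    [0,0,-0.04],
    [0,0,-0.04],
    [0,0,-0.04],
    [0,0,-0.04],
    [0,0,0],
    [0,0,0],
  ],
  gripper=[0.05,0.05,0.05,0.05,0.05,0.05,0.05,0.05,0.05,0.05,0.05,0.05,0.05],
)

```text
time: 35.3
tool_pos: [0.494, -0.2451, 0.229]
tcp_rot: [0.877, 3.006, -0.005]
wrist_force: [0.4, -0.6, -0.5]
width: 0.584
grip_force: 0.0
```

```bash
python3 - <<'E'
from h import *
rk()
im,C=grab('wrist');np.save('w16.npy',im);np.savez('C16.npz',*C)
for k in (190,195,200): chk(im,C,k,(.489,-.242),.06);print()
for k in (190,195,200): chk(im,C,k,(.449,-.304),.04);print()
chk(im,C,'red',(.41,-.363))
to([0.60,-0.26,.27],RP[2])
E
```

```text
rack TCP [-74.8273  73.2519 229.0195] edge x if grasp -32.5: 37.67274006844781 F rack [ 0.6884 -0.2443 -0.5351] w 49.63865625282063 t 35.3
190 n 1492 xy [ 0.4897 -0.2421] LW [88.9482 20.8164] yaw -0.5670901935701105 rel 0.0004098064298895254 rack [-80.0346  73.47  ] handle end x -124.50868252998858 edge~ 35.491317470011424

195 n 231 xy [ 0.4602 -0.2227] LW [16.3215 14.545 ] yaw -0.5671228838724911 rel 0.000377116127508903 rack [-115.3399   73.957 ] handle end x -123.50063277195397 edge~ 36.499367228046026
195 n 1043 xy [ 0.4976 -0.2478] LW [69.5542 19.7207] yaw -0.5670895277798378 rel 0.00041047222016221685 rack [-70.3373  72.9261] handle end x -105.11440845135843 edge~ 54.88559154864157


190 n 1504 xy [ 0.4505 -0.3038] LW [89.6584 21.1247] yaw -0.6007536815921757 rel -0.03325368159217568 rack [-79.9705   0.3654] handle end x -124.79972708254697 edge~ 35.200272917453034

195 n 1193 xy [ 0.4504 -0.3032] LW [88.6168 19.6321] yaw -0.6272771015736831 rel -0.0597771015736831 rack [-80.3068   0.8361] handle end x -124.61518439748517 edge~ 35.384815602514834


red n 1988 xy [ 0.4094 -0.3639] LW [94.1199 28.3235] yaw -0.6079191162421154 rel -0.04041911624211536 rack [-82.3164 -72.3925] handle end x -129.37635341502948 edge~ 30.623646584970516
turn [0.004  0.0051 1.5708] shift [ 0.0446  0.0992 -0.044 ] q6~ -1.5080629257592117 1.570795800063035 j1 0.0962286343088476
turn [-0.0051  0.004  -1.5708] shift [-0.0446 -0.0992 -0.044 ] q6~ -1.5080629257592117 -1.5707871442761672 j1 0.0962286343088476
turn [-0.0051  0.004  -1.5708] shift [-0.0446 -0.0992 -0.044 ] q6~ -1.5080629257592117 -1.5707871442761676 j1 0.0962286343088476
```

>>> jog_arm(
  turn=[
    [0.004,0.005,0.12],
    [0,0,0.121],
    [0,0,0.121],
    [0,0,0.121],
    [0,0,0.121],
    [0,0,0.121],
    [0,0,0.121],
    [0,0,0.121],
    [0,0,0.121],
    [0,0,0.121],
    [0,0,0.121],
    [0,0,0.121],
    [0,0,0.12],
    [0,0,0],
    [0,0,0],
    [0,0,0],
  ],
  delta_pos=[
    [0,0,-0.03],
    [0,0,-0.01],
    [0,0,0],
    [0,0,0],
    [0,0,0],
    [0,0,0],
    [0,0,0],
    [0,0,0],
    [0,0,0],
    [0,0,0],
    [0,0,0],
    [0,0,0],
    [0,0,0],
    [0,0,0],
    [0,0,0],
    [0,0,0],
  ],
  gripper=[0.085,0.085,0.085,0.085,0.085,0.085,0.085,0.085,0.085,0.085,0.085,0.085,0.085,0.085,0.085,0.085],
)

```text
time: 36.68
tool_pos: [0.4909, -0.2434, 0.2624]
tcp_rot: [-2.75, -1.513, 0.011]
wrist_force: [0.2, 0.4, 0.1]
width: 0.998
grip_force: 0.0
```

```bash
python3 - <<'E'
from h import *
rk()
im,C=grab('wrist');np.save('w17.npy',im);np.savez('C17.npz',*C)
g=im.max(2); 
# dark head near predicted position
pr=proj(C,[[.6097,-.2416,.13]])[0]; print(pr)
m=(g<45).astype(np.uint8); n,l,st,ce=cv2.connectedComponentsWithStats(m)
for i in range(1,n):
    if st[i,4]>60 and np.hypot(*(ce[i]-pr))<60: print(st[i],ce[i],plane(C,[ce[i]],.115))
to([0.6097,-.2416,.15],RP[2])
E
```

```text
rack TCP [-78.3399  73.0852 262.4293] edge x if grasp -32.5: 34.16005087956444 F rack [-0.017   0.4255  0.08  ] w 84.82706241678952 t 36.6833
[411.0758 119.3628]
[388  55  19  16 207] [397.2754  62.6087] [[ 0.6249 -0.1999  0.115 ]]
[380 109  32  25 732] [396.0792 120.8552] [[ 0.603  -0.2392  0.115 ]]
turn [-0.0052  0.0047  0.0021] shift [0.0653 0.099  0.1128] q6~ 0.06369378558354938 0.002109197628982654 j1 0.1256222927132396
turn [-0.0074 -0.0081 -3.1395] shift [-0.0653 -0.099   0.1128] q6~ 0.06369378558354938 -3.1394642547446683 j1 0.1256222927132396
turn [-0.0074 -0.0081 -3.1395] shift [-0.0653 -0.099   0.1128] q6~ 0.06369378558354938 -3.1394642547446683 j1 0.1256222927132396
```

>>> jog_arm(
  turn=[
    [-0.005,0.0045,0.002],
    [0,0,0],
    [0,0,0],
    [0,0,0],
    [0,0,0],
    [0,0,0],
    [0,0,0],
  ],
  delta_pos=[
    [0,0,0],
    [0.022,0.031,0.01],
    [0.022,0.031,0.02],
    [0.0203,0.031,0.03],
    [0,0,0.02],
    [0,0,0],
    [0,0,0],
  ],
  gripper=[0.085,0.085,0.085,0.085,0.085,0.085,0.085],
)

```text
time: 37.32
tool_pos: [0.5975, -0.2392, 0.1862]
tcp_rot: [-2.753, -1.508, 0.004]
wrist_force: [-0.7, -0.4, 0.0]
width: 0.994
grip_force: 0.0
```

```bash
python3 - <<'E'
from h import *
rk()
im,C=grab('wrist');np.save('w18.npy',im)
g=im.max(2); pr=proj(C,[[.6035,-.2395,.13]])[0]; print(pr)
for th in(45,):
  m=(g<th).astype(np.uint8); n,l,st,ce=cv2.connectedComponentsWithStats(m)
  for i in range(1,n):
    if st[i,4]>100 and np.hypot(*(ce[i]-pr))<80:
        x,y,w,h=st[i,:4]; E=plane(C,[[x,y+h/2],[x+w,y+h/2],[x+w/2,y],[x+w/2,y+h]],.13); 
        print(st[i],ce[i],Ro.from_euler('z',-RP[2]).apply(E-[RP[0],RP[1],0])[:,:2]*1000)
to([.604,-.2394,.1],RP[2])
E
```

```text
rack TCP [  9.2831 133.8474 186.2498] edge x if grasp -32.5: 121.78313007236272 F rack [-0.3702 -0.6932  0.0082] w 84.49478241128914 t 37.3167
[290.7567 226.4505]
[ 273  191   44   49 1600] [293.7269 216.3056] [[  3.8089 143.7722]
 [ 30.2448 143.7756]
 [ 16.8969 158.8167]
 [ 17.1625 128.1084]]
[242 228   7  62 303] [245.2706 258.3399] [[-15.8161 115.4368]
 [-11.4363 115.4485]
 [-12.9794 135.8473]
 [-14.3342  93.8254]]
turn [ 0.0006  0.0003 -0.0017] shift [0.0034 0.0046 0.0884] q6~ 0.1497482535241578 -0.0017336468314297804 j1 0.04228683733377181
turn [ 0.0005 -0.0009  3.1399] shift [-0.0034 -0.0046  0.0884] q6~ 0.1497482535241578 3.139858841663163 j1 0.04228683733377181
turn [ 0.0005 -0.0009  3.1399] shift [-0.0034 -0.0046  0.0884] q6~ 0.1497482535241578 3.1398588416631625 j1 0.04228683733377181
```

>>> jog_arm(
  turn=[
    [-0.07,0,0],
    [0,0,0],
    [0,0,0],
    [0,0,0],
    [0,0,0],
    [0,0,0],
    [0,0,0],
  ],
  delta_pos=[
    [0.0034,-0.0016,0],
    [0,0,0.02],
    [0,0,0.03],
    [0,0,0.025],
    [0,0,0.012],
    [0,0,0],
    [0,0,0],
  ],
  gripper=[0.085,0.085,0.085,0.085,0.085,0.085,0.085],
)

```text
time: 37.95
tool_pos: [0.6047, -0.24, 0.1029]
tcp_rot: [2.7, 1.476, 0.054]
wrist_force: [0.8, 0.4, 0.8]
width: 0.99
grip_force: 0.0
```

```bash
python3 - <<'E'
from h import *
rk()
s=read_state();print(Ro.from_rotvec(s['tcp_rot']).as_matrix()[:,2]@np.c_[rack2w([0,0,RP[2]],[1000,0,0]),[0,0,1]])
E
```

```text
rack TCP [ 15.7752 137.1161 102.9414] edge x if grasp -32.5: 128.27519426714423 F rack [0.4126 0.7813 0.7552] w 84.14539152397829 t 37.95
[ 0.0726 -0.9974]
```

Good. Lower 3 mm and grip.

>>> jog_arm(
  turn=[
    [0,0,0],
    [0,0,0],
    [0,0,0],
    [0,0,0],
    [0,0,0],
    [0,0,0],
    [0,0,0],
    [0,0,0],
    [0,0,0],
    [0,0,0],
  ],
  delta_pos=[
    [0,0,0.003],
    [0,0,0],
    [0,0,0],
    [0,0,0],
    [0,0,0],
    [0,0,0],
    [0,0,0],
    [0,0,0],
    [0,0,0],
    [0,0,0],
  ],
  gripper=[0.085,0.01,0.01,0.01,0.01,0.01,0.01,0.01,0.01,0.01],
  grip_force=100,
)

```text
time: 38.78
tool_pos: [0.6049, -0.2396, 0.099]
tcp_rot: [2.7, 1.477, 0.053]
wrist_force: [-1.5, 1.7, 3.9]
width: 0.215
grip_force: 97.7
```

```bash
python3 - <<'E'
from h import *
rk()
E
```

```text
rack TCP [ 15.7282 137.4786  98.9585] edge x if grasp -32.5: 128.22824716478414 F rack [-2.1984  0.5777  3.9024] w 18.240365902117173 t 38.7833
```

>>> jog_arm(
  turn=[
    [0,0,0],
    [0,0,0],
    [0,0,0],
    [0,0,0],
    [0,0,0],
    [0,0,0],
    [0,0,0],
    [0,0,0],
  ],
  delta_pos=[
    [0,0,-0.004],
    [0,0,-0.006],
    [0,0,-0.007],
    [0,0,-0.007],
    [0,0,-0.008],
    [0,0,-0.008],
    [0,0,-0.004],
    [0,0,0],
  ],
  gripper=[0.01,0.01,0.01,0.01,0.01,0.01,0.01,0.01],
)

```text
time: 39.45
tool_pos: [0.5994, -0.2363, 0.1438]
tcp_rot: [2.706, 1.48, 0.047]
wrist_force: [-7.6, 3.2, 2.0]
width: 0.218
grip_force: 100.2
```

```bash
python3 - <<'E'
from h import *
rk()
E
```

```text
rack TCP [  9.2919 137.3317 143.8119] edge x if grasp -32.5: 121.79186608637349 F rack [-8.1634 -1.4041  1.9606] w 18.56845293322621 t 39.45
```

>>> jog_arm(
  turn=[
    [0,0,0],
    [0,0,0],
    [0,0,0],
    [0,0,0],
    [0,0,0],
    [0.01,0,0],
    [0.02,0,0],
    [0.02,0,0],
    [0.02,0,0],
    [0,0,0],
    [0,0,0],
    [0,0,0],
  ],
  delta_pos=[
    [0,-0.004,0],
    [0,-0.004,0],
    [0,-0.004,0],
    [0,-0.004,0],
    [0,-0.005,0],
    [0,-0.005,0],
    [0,-0.005,0],
    [0,-0.005,0],
    [0,-0.003,0],
    [0,0,0],
    [0,0,0],
    [0,0,0],
  ],
  gripper=[0.01,0.01,0.01,0.01,0.01,0.01,0.01,0.01,0.01,0.01,0.01,0.01],
)

```text
time: 40.45
tool_pos: [0.5697, -0.2172, 0.14]
tcp_rot: [2.755, 1.507, 0.001]
wrist_force: [0.2, 0.1, -2.2]
width: 0.219
grip_force: 99.5
```

```bash
python3 - <<'E'
from h import *
rk(); to([*rack2w(RP,[-29.8,137.6,0])[:2],.143],RP[2])
im,C=grab('wrist');np.save('w19.npy',im);np.savez('C19.npz',*C)
# shaft centre line: expect vertical pin from TCP; predicted pixels of tip and hole
s=read_state();T=Ro.from_rotvec(s['tcp_rot']);o=np.array(s['tool_pos'])
for h in(.0,.02,.035,.048,.055): print('axis',h,proj(C,[o+T.apply([.001,0,h])])[0])
print('hole',proj(C,rack2w(RP,[[-30,136,36],[-36.9,136,36],[-23.1,136,36],[-30,143,36],[-30,129,36]])))
p=proj(C,[o+T.apply([.001,0,.045])])[0].astype(int); print(p)
for r in range(p[1]-24,p[1]+21,3): print(r,im[r,p[0]-32:p[0]+34:3].mean(1).astype(int))
E
```

```text
rack TCP [-25.9101 137.4734 140.0317] edge x if grasp -32.5: 86.58991880047891 F rack [ 0.142   0.2128 -2.1882] w 18.611765992195867 t 40.45
turn [ 0.0021  0.0001 -0.0023] shift [ 0.0001 -0.0039 -0.003 ] q6~ 0.165161820698508 -0.0023140455150523196 j1 0.0420957039102986
turn [ 0.0001 -0.0034  3.1393] shift [-0.0001  0.0039 -0.003 ] q6~ 0.165161820698508 3.1392767927058105 j1 0.0420957039102986
turn [ 0.0001 -0.0034  3.1393] shift [-0.0001  0.0039 -0.003 ] q6~ 0.165161820698508 3.1392767927058105 j1 0.0420957039102986
axis 0.0 [280.896  269.5567]
axis 0.02 [281.1292 252.5161]
axis 0.035 [281.2733 241.9925]
axis 0.048 [281.3817 234.084 ]
axis 0.055 [281.4348 230.2172]
hole [[276.2744 212.1359]
 [266.9906 212.1582]
 [285.5594 212.1136]
 [276.2055 203.0066]
 [276.3428 221.1308]]
[281 235]
211 [201 200 199 200 164 164 165 124 124 120  98 119 134 148 161 167 164 166
 164 165 163 165]
214 [199 199 200 199 164 164 166 135 123 105 101 118 136 147 152 165 166 166
 165 164 164 165]
217 [199 199 200 200 162 164 165 168 124  99 101 121 136 148 153 166 166 165
 165 165 165 164]
220 [200 200 200 20
[... 420 characters left out ...]
9 153 183 192 192
 192 191 191 191]
235 [200 198 199 201 199 196 184 184 173  95 111 129 141 149 153 176 189 189
 191 191 192 192]
238 [200 200 200 200 201 201 201 200 178 100 112 128 142 151 152 197 217 215
 218 217 218 221]
241 [200 200 199 200 202 201 201 200 170  99 114 132 143 150 153 159 169 169
 210 217 218 221]
244 [201 201 198 200 200 199 200 201 146 102 116 132 143 151 153 155 181 176
 175 175 181 185]
247 [201 201 200 200 199 198 200 201 129 105 117 133 144 150 152 152 180 178
 174 176 180 181]
250 [201 202 201 200 199 198 200 200 108 106 117 132 144 149 155 148 180 176
 174 175 181 181]
253 [146 149 152 127  93 185  50  46  34  30  33  35  38  39  35  39  41  68
 175  82 139 141]
```

>>> jog_arm(
  turn=[
    [0.002,0,-0.002],
    [0,0,0],
    [0,0,0],
    [0,0,0],
    [0,0,0],
    [0,0,0],
    [0,0,0],
  ],
  delta_pos=[
    [0,-0.0042,0],
    [0,0,0],
    [0,0,0.004],
    [0,0,0.004],
    [0,0,0.004],
    [0,0,0],
    [0,0,0],
  ],
  gripper=[0.01,0.01,0.01,0.01,0.01,0.01,0.01],
)

```text
time: 41.08
tool_pos: [0.5654, -0.2145, 0.1273]
tcp_rot: [-2.754, -1.51, 0.002]
wrist_force: [0.3, -0.3, -1.0]
width: 0.217
grip_force: 99.7
```

```bash
python3 - <<'E'
from h import *
rk()
E
```

```text
rack TCP [-31.059  137.4758 127.278 ] edge x if grasp -32.5: 81.4409978222329 F rack [ 0.4118 -0.1039 -0.9838] w 18.427972594430912 t 41.0833
```

>>> jog_arm(
  turn=[
    [0,0,0],
    [0,0,0],
    [0,0,0],
    [0,0,0],
    [0,0,0],
    [0,0,0],
    [0,0,0],
    [0,0,0],
  ],
  delta_pos=[
    [0,0.0007,0.005],
    [0,0,0.006],
    [0,0,0.006],
    [0,0,0.006],
    [0,0,0.005],
    [0,0,0],
    [0,0,0],
    [0,0,0],
  ],
  gripper=[0.01,0.01,0.01,0.01,0.01,0.01,0.01,0.01],
)

```text
time: 41.75
tool_pos: [0.5662, -0.215, 0.0996]
tcp_rot: [-2.754, -1.51, 0.001]
wrist_force: [-0.1, -0.7, -0.2]
width: 0.215
grip_force: 99.5
```

```bash
python3 - <<'E'
from h import *
rk()
E
```

```text
rack TCP [-30.1253 137.4692  99.568 ] edge x if grasp -32.5: 82.37472504319489 F rack [ 0.2861 -0.674  -0.2085] w 18.29972889018706 t 41.75
```

Nudge down, release, rise and check everything.

>>> jog_arm(
  turn=[
    [0,0,0],
    [0,0,0],
    [0,0,0],
    [0,0,0],
    [0,0,0],
    [0,0,0],
    [0,0,0],
    [0,0,0],
    [0,0,0],
    [0,0,0],
    [0,0,0],
    [0,0,0],
    [0,0,0],
  ],
  delta_pos=[
    [0,0,0.001],
    [0,0,0],
    [0,0,0],
    [0,0,0],
    [0,0,0],
    [0,0,0],
    [0,0,-0.02],
    [0,0,-0.03],
    [0,0,-0.04],
    [0,0,-0.04],
    [0,0,-0.03],
    [0,0,0],
    [0,0,0],
  ],
  gripper=[0.01,0.01,0.085,0.085,0.085,0.085,0.085,0.085,0.085,0.085,0.085,0.085,0.085],
)

```text
time: 42.83
tool_pos: [0.5681, -0.2158, 0.2626]
tcp_rot: [2.75, 1.508, 0.006]
wrist_force: [0.9, -0.7, -0.5]
width: 0.991
grip_force: 0.0
```

>>> jog_arm(
  turn=[
    [0,0,0],
    [0,0,0],
    [0,0,0],
    [0,0,0],
    [0,0,0],
    [0,0,0],
    [0,0,0],
    [0,0,0],
  ],
  delta_pos=[
    [0.03,0,0],
    [0.035,0,0],
    [0.035,0,0],
    [0.035,0,0],
    [0.035,0,0],
    [0,0,0],
    [0,0,0],
    [0,0,0],
  ],
  gripper=[0.085,0.085,0.085,0.085,0.085,0.085,0.085,0.085],
)

```text
time: 43.5
tool_pos: [0.6567, -0.0717, 0.2568]
tcp_rot: [-2.752, -1.51, 0.006]
wrist_force: [-0.7, 0.5, 0.0]
width: 0.996
grip_force: 0.0
```

```bash
python3 - <<'E'
from h import *
rk()
def allk(im,C,ks):
    chk(im,C,'red',(.408,-.364))
    for k in ks:
        print(k);chk(im,C,k,(.449,-.304),.05);chk(im,C,k,(.489,-.242),.05)
def dark(im,C,rx,z,th=45):
    g=im.max(2);pr=proj(C,rack2w(RP,[[rx,136,z]]))[0]
    n,l,st,ce=cv2.connectedComponentsWithStats((g<th).astype(np.uint8))
    for i in range(1,n):
        if st[i,4]>15 and np.hypot(*(ce[i]-pr))<25: print('dark',rx,st[i],ce[i]-pr,Ro.from_euler('z',-RP[2]).apply(plane(C,[ce[i]],z/1000)-[RP[0],RP[1],0])[0]*1000)
for n in('wrist','top','scene'):
    im,C=grab(n);np.save(n+'20.npy',im);np.savez(n+'20.npz',*C);print('==',n)
    allk(im,C,(190,200) if n=='wrist' else (155,165)); dark(im,C,-30,125);dark(im,C,7,72)
E
```

```text
rack TCP [-30.7991 306.9774 256.7646] edge x if grasp -32.5: 81.70091399531137 F rack [-0.82    0.038   0.0346] w 84.64097152102822 t 43.5
== wrist
190
200
200 n 830 xy [ 0.4858 -0.2432] LW [85.3242 24.186 ] yaw -0.5613453556246455 rel 0.006154644375354512 rack [-82.7566  70.4082] handle end x -125.41865384206724 edge~ 34.58134615793276
dark -30 [    0   267   560   153 37399] [-8.0529 -3.6443] [-37.7671 140.2956 125.    ]
dark 7 [314 328  11  22 135] [ 1.1376 -1.5382] [  8.2001 138.0166  72.    ]
== top
red n 505 xy [ 0.4084 -0.3652] LW [93.6631 26.5395] yaw -0.5294016038764999 rel 0.03809839612350008 rack [-82.4292 -73.9876] handle end x -129.26073851572747 edge~ 30.739261484272532
155
155 n 845 xy [ 0.4668 -0.2851] LW [101.8283  68.6442] yaw -0.6358783795253391 rel -0.0683783795253391 rack [-76.2138  24.8844] handle end x -127.12791185081498 edge~ 32.87208814918502
155 n 548 xy [ 0.5028 -0.2331] LW [95.9503 46.8141] yaw -0.6233432797485001 rel -0.05584327974850012 rack [-73.8789  88.1289] handle end x -121.85400937047942 edge~ 38.14599062952058
155 n 845 xy [ 0.4668 -0.2851] LW [1
[... 719 characters left out ...]
.7088] [  9.944  137.8319  72.    ]
dark 7 [268 201  12  14 111] [-10.0531  11.2429] [-23.1065 140.444   72.    ]
== scene
red n 600 xy [ 0.4074 -0.3654] LW [91.6561 26.8141] yaw -0.6008459601239462 rel -0.033345960123946194 rack [-83.1982 -74.712 ] handle end x -129.02628094160508 edge~ 30.97371905839492
155
165
dark -30 [265 202  12  15 146] [-0.4574  3.7876] [-32.7158 125.7883 125.    ]
dark -30 [286 216   6   8  28] [17.3161 14.7675] [ -3.1463  90.8052 125.    ]
dark 7 [265 202  12  15 146] [-17.3272 -10.9879] [-24.2431 173.9485  72.    ]
dark 7 [291 209   8   9  47] [ 6.8058 -6.1546] [ 25.1901 150.9577  72.    ]
dark 7 [286 216   6   8  28] [ 0.4463 -0.008 ] [  7.951  135.8603  72.    ]
```

```bash
python3 -c "
from workcell import ticket
print(ticket.finish_job())"
```

```text
the job is handed in; nothing more can be done
None
```

The job is handed in at about 44 s: all three knives (one red, two white) read as fully home in their own slots, the clamp has closed on the blades, and the pin is back in its parking hole. The white knives' end-on readings were less exact than the red's, and the hand-in call returned no verdict.

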